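# Load a UV bay through its dog-leg slot

## Robot

A 7-joint arm with a two-finger parallel gripper is mounted at the origin on a cart in front of the work surface, level with it; the furniture and walls round the work are solid. World frame = base frame: x ahead of the robot, y to its left, z up, the work surface at z = 0. Lengths are in m, angles in rad, forces in N, time in s.
With the tool pointing down it reaches from about 0.4 to 0.875 m from the base axis. Payload 19.3 kg.
Tool frame: the origin (TCP) lies midway between the tips of the shut fingers; the grasp point (between the pads) lies 19 mm behind it (bot.pinch_z is the distance from the TCP to the grasp point, in m); z points along the fingers, y is the line along which they close (so a half turn about z gives the same grasp; the last joint's range is limited). The gripper opens to 85 mm and grips with 20 to 120 N. Pads are 22 mm wide; open, the fingers measure 114 mm over their backs; the gripper's body (76 mm by 85 mm) begins 54 mm behind the grasp point. The pads swing forward as they close: fully open they stand 13 mm farther back than shut.
Start: joints at [-1.382, 0.521, -0.036, 1.599, 0.021, 1.021, -0.113], TCP at [0.16, 0.604, 0.231] pointing down, gripper open.
Joint ranges: [-2.91, 2.91], [-0.3, 2.13], [-1.5, 1.42], [0.17, 2.43], [-1.26, 4.41], [0.16, 1.93], [-2.52, 2.52]. Speed limits (rad/s): [1.89, 1.89, 2.39, 2.39, 3.01, 3.01, 3.01].

## Interface

Orientations are given as [roll, pitch, yaw] about the fixed x, y, z axes, in that order (R = Rz(yaw) Ry(pitch) Rx(roll)).
In Python, from workcell import observe, viewer, bot gives the robot as it stands. The module is installed in compiled form; this text tells all that it offers.
- The arm moves only by the tool play_rows, never from a script. Its argument "motion" is a list of rows, each a list of 7 numbers: the shift along the tool's x, y, z in cm, then the turn, a rotation vector about the tool's x, y, z in rad, then the opening, from -1 (shut) to 1 (fully open), so that 0 is half open. A call has exactly 5 rows; each row is the pose to reach, as a shift and turn from the pose commanded when the call began, along the tool's axes at that moment; what a row does not reach only later rows make up. A row lasts 1/10 s, in which the tool goes at most 50 mm and 8.59 degrees, less where a joint would pass 70% of its speed; a pose out of reach is approached as far as the arm can. A call with a gripper value outside its range is refused whole. The fingers move at their own pace and stop on an object; "squeeze" is the grip in N (left out, the last holds). Time passes only in rows, so rows that repeat a pose let the fingers close, or fill a call up. It gives the time, the measured TCP pose, the force, the opening and the grip force at its end, in the units of the state.
- observe(): the state, without advancing time (a new reading comes with each control period).
- viewer.grab_frame(name): name is "scene" or "top" or "wrist"; returns (picture, depth): 420x560x3 uint8, red, green, blue; 420x560 float32, m along the optical axis (not along the pixel's ray), 0 where there is no reading.
- viewer.camera_info(name): a dict with "fx", "fy", "cx", "cy" (pixels), "k1" (the pictures are not rectified: a ray, as slopes to the right and down, at radius r is drawn at 1 + k1 r^2 times it, then the intrinsics apply), "R" (3x3) and "t" (3): a world point X has camera coordinates R X + t. Camera axes: x right, y down, z forward; pixel columns grow to the right and rows downward; lengths in m; the calibration is good to about 2 mm. A picture is of the moment at which its call begins: read the wrist's pose just before it. camera_info takes no time and is no camera call; for the wrist camera it gives the pose at the moment of the call.
- bot.job_done(): hands the job in; it is judged then, once.
The state is a dict: "clock": time; "qpos": joint angles; "qd": joint speeds; "joint_efforts": joint torques, N m; "position": TCP position; "tool_rot": TCP orientation; "force": force on the tool from outside, world axes, zero at the start; "moment": the same for the moment, N m; "grip_width": finger opening in m; "finger_force": force on a finger pad.
Only numpy, scipy, OpenCV 4.12 (cv2) and the standard library are available. Lean on these libraries where they do the work, as an engineer would, in place of code of your own. Each camera call takes 0.05 s, during which the arm holds its last target. There are 200 camera calls.

## Task

Get the next batch of bottles into the UV bay: slide the four-well carrier out by its orange-topped post, following the dog-leg slot in the bay's roof, until all its wells are clear of the roof, then lower every white bottle from the row along the front of the bench gently and upright to the bottom of a well of its own. Slide the loaded carrier back along the slot until it is fully home at the slot's far end, and then press the bay's red start button and let it go. Leave the other things where they are.

Things in the scene. Friction and masses are not known exactly. Their poses are not given: they have to be found in the camera images.
- bay: fixed white hood, x -149 to 104, y -240 (closed back) to 0 (mouth) mm, roof top 162, underside 157 mm above the bench; deck 36 mm high inside and on to y = 188 (x -88 to 88), 10 mm end stop at y = 180. Origin on the bench under the mouth, +y outward. Blue-edged roof slot, for the post's centre: x = 0 from the open mouth to y = -75, across to x = -45, on to y = -200 (blind); legs 24, 36, 24 mm wide
- slot_mouth (a point): centre of the slot's open end at the mouth, on the roof top (bay x 0, y 0, z 162 mm); its axes are the bay's
- slot_bend_1 (a point): where the post's centre turns from leg 1 into the cross leg, on the roof top (bay x 0, y -75 mm)
- slot_bend_2 (a point): where the post's centre turns from the cross leg into leg 2, on the roof top (bay x -45, y -75 mm)
- slot_home (a point): where the post's centre stands when the carrier is home, on the roof top (bay x -45, y -195 mm; the slot stops the post 5 mm further in)
- carrier: loose grey carrier that slides easily on the deck, 0.35 kg, starts empty and home. Origin on its underside below the post, axes as the bay's. Post 14 (x) by 26 (y) mm, 166 mm high, orange top, stands 40 mm above the roof. Well block x -85 to 85, y 32 to 188 mm (mouth side), 68 mm high, walls 4 mm; four wells 72 mm square, 63 mm deep, floor 5 mm up. The end stop lets it out to bay y = -8
- post_top (a point): centre of the post's top face, 166 mm above the carrier's underside
- well_0 (a point): centre of a well's floor (carrier x -45, y 72 mm, z 5 mm)
- well_1 (a point): centre of a well's floor (carrier x 45, y 72 mm, z 5 mm)
- well_2 (a point): centre of a well's floor (carrier x -45, y 148 mm, z 5 mm)
- well_3 (a point): centre of a well's floor (carrier x 45, y 148 mm, z 5 mm)
- start (a joint): travel of the red start button, 0 released to 0.006 m fully down; it springs back and takes about 5 N to push down
- start_top (a point): centre of the start button's top face; the button, 28 mm across, stands on the bay's roof near the mouth and is pressed straight down
- bottle_0: loose white plastic screw-cap bottle, body 60 mm across, 108 mm high, round cap 49 mm across from 81 to 107 mm up, 0.11 to 0.17 kg, stands on the bench. Origin: centre of its underside, z up towards the cap. Three or four of these bottles are present; an absent one reads None
- bottle_1: loose white plastic screw-cap bottle, body 60 mm across, 108 mm high, round cap 49 mm across from 81 to 107 mm up, 0.11 to 0.17 kg, stands on the bench. Origin: centre of its underside, z up towards the cap. Three or four of these bottles are present; an absent one reads None
- bottle_2: loose white plastic screw-cap bottle, body 60 mm across, 108 mm high, round cap 49 mm across from 81 to 107 mm up, 0.11 to 0.17 kg, stands on the bench. Origin: centre of its underside, z up towards the cap. Three or four of these bottles are present; an absent one reads None
- bottle_3: loose white plastic screw-cap bottle, body 60 mm across, 108 mm high, round cap 49 mm across from 81 to 107 mm up, 0.11 to 0.17 kg, stands on the bench. Origin: centre of its underside, z up towards the cap. Three or four of these bottles are present; an absent one reads None
- amber_jar: bystander: amber jar with a tan cap, 68 x 68 x 126 mm, loose; origin under its centre
- tape_roll: bystander: roll of label tape, 70 mm across, 20 mm high, loose; origin under its centre
- petri_dish: bystander: covered clear petri dish, 70 mm across, 15 mm high, loose; origin under its centre
- beaker_600: bystander: glass beaker, 100 mm across, 125 mm high, loose; origin under its centre
There are look-alikes about, which are no part of the job. What is shaped like the bottle_1 but green or pink is not meant.

How it is judged:
On the way, in this order (a step that is already met when the one before it is completed fails the run):
1. the carrier is slid out until all its wells are clear of the roof (y of carrier in the frame of bay above -0.032 m), for 0.2 s.
2. every bottle stands on the floor of a well (z of bottle_0 in the frame of carrier between 0 and 0.012 m and angle between each of bottle_0, bottle_1, bottle_2, bottle_3's own z axis and vertical below 0.15 rad and x of bottle_0 in the frame of carrier between -0.085 and 0.085 m and y of bottle_0 in the frame of carrier between 0.03 and 0.19 m and linear speed of each of bottle_0, bottle_1, bottle_2, bottle_3 below 0.05 m/s and z of bottle_1 in the frame of carrier between 0 and 0.012 m and x of bottle_1 in the frame of carrier between -0.085 and 0.085 m and y of bottle_1 in the frame of carrier between 0.03 and 0.19 m and z of bottle_2 in the frame of carrier between 0 and 0.012 m and x of bottle_2 in the frame of carrier between -0.085 and 0.085 m and y of bottle_2 in the frame of carrier between 0.03 and 0.19 m and z of bottle_3 in the frame of carrier between 0 and 0.012 m and x of bottle_3 in the frame of carrier between -0.085 and 0.085 m and y of bottle_3 in the frame of carrier between 0.03 and 0.19 m), for 0.3 s.
3. the loaded carrier is fully home at the slot's far end (all of step 2 and y of carrier in the frame of bay below -0.182 m and x of carrier in the frame of bay between -0.056 and -0.034 m and z of carrier in the frame of bay below 0.042 m and angle between carrier's own z axis and vertical below 0.05 rad), for 0.2 s.
4. the start button is pressed down (value of joint start above 0.004 m), for 0.05 s.
At the end, for the whole second after the job is handed in: Carrier home on the deck: post centre at bay y below -182 mm, within 11 mm of leg 2's centre line, not tipped; every bottle upright (within 0.15 rad), at rest on the floor of a well (underside less than 12 mm above the carrier's); start button pressed over 4 mm, then released (all of step 3 and value of joint start below 0.0015 m and linear speed of carrier below 0.02 m/s); the robot touches nothing.
It fails at once if a bottle is dropped into the carrier or pressed hard against it (over 60 N) (contact force between any of bottle_0, bottle_1, bottle_2, bottle_3 and carrier above 60 N).
It fails at once if the jar, tape roll, petri dish or beaker is knocked away (moved more than 30 mm) (distance of any of amber_jar, tape_roll, petri_dish, beaker_600 from where it was at the start of the episode above 0.03 m).
Of bottle_0, bottle_1, bottle_2, bottle_3 only 3 to 4 are there at a start; the rules pass over those that are not, and their reading is None.
At some moment in a run one of carrier may be knocked a few centimetres aside while the robot is not near it.
It also fails if it takes over 210 s, if anything falls off the work surface, if the arm or the gripper's body presses on something with over 40 N, if the wrist force passes 120 N, or if a joint passes its speed limit or range.

## Working session

There is one attempt and no reset: what is moved stays moved. The work goes in short steps, Python scripts to look and compute and a tool call to move; the robot and the scene stay as the last step left them, time stands still between calls to the robot, and variables do not carry over. Pictures are saved under pics/ and viewed, at most 14 in all, crops included, and the job is handed in when it is done.

Besides the shell and the picture viewer there is one more tool, called after ">>>" as name(argument=value, ...) on one line, values as JSON. play_rows: Moves the arm, as the interface text tells. Its arguments: {"type":"object","properties":{"motion":{"type":"array"},"squeeze":{"type":"number"}},"required":["motion"]}

```bash
mkdir -p pics; python3 - <<'E'
from workcell import observe, viewer, bot
import cv2,numpy as np
s=observe();print(s['clock'],s['position'],s['tool_rot'],s['grip_width'],bot.pinch_z)
for n in['scene','top']:
    p,d=viewer.grab_frame(n);np.savez(f'pics/{n}0.npz',p=p,d=d);cv2.imwrite(f'pics/{n}0.png',p[:,:,::-1])
    c=viewer.camera_info(n);print(n,{k:np.round(v,3).tolist() for k,v in c.items()})
E
```

```text
0.0 [0.15987494 0.6038845  0.23075643] [-3.14051690e+00  6.96367424e-05  2.88281705e+00] 0.08551494990489193 0.0187
scene {'fx': 401.03, 'fy': 401.03, 'cx': 281.03, 'cy': 211.648, 'k1': -0.051, 'R': [[-0.757, -0.653, 0.006], [-0.582, 0.671, -0.459], [0.296, -0.351, -0.888]], 't': [0.462, 0.347, 1.383]}
top {'fx': 458.196, 'fy': 458.196, 'cx': 273.618, 'cy': 214.181, 'k1': 0.038, 'R': [[-0.007, -1.0, 0.017], [-0.993, 0.005, -0.114], [0.114, -0.018, -0.993]], 't': [0.059, 0.608, 1.622]}
```

View pics/scene0.png

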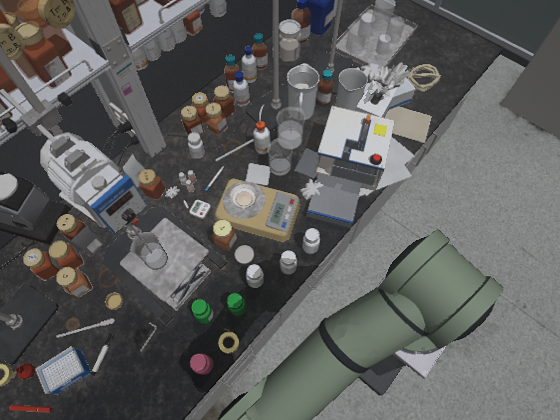

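View pics/top0.png

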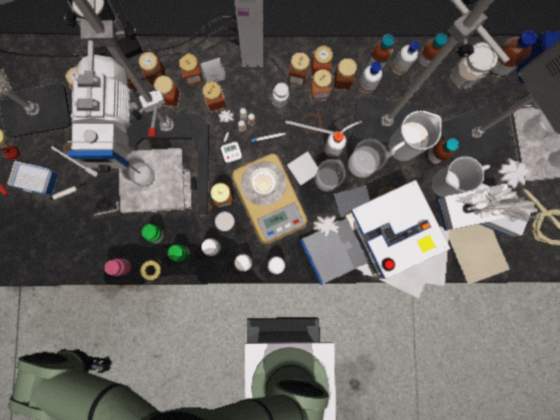

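The pictures show the bay on the right (top: roof corners about (355,212)-(450,260), orange post at (426,226), red button at (389,265)). The deck points to the robot's left. Three white bottles stand in the front row, at top pixels (211,247), (243,263) and (276,266). I'll measure them now.

```bash
cat > h.py <<'E'
from workcell import observe, viewer, bot
import cv2,numpy as np
from scipy.spatial.transform import Rotation as Ro
def ray(c,u,v):
    K=np.array([[c['fx'],0,c['cx']],[0,c['fy'],c['cy']],[0,0,1.]])
    x=cv2.undistortPoints(np.array([[[u,v]]],float),K,np.array([c['k1'],0,0,0,0.]))[0,0]
    R=np.array(c['R']);d=R.T@np.array([x[0],x[1],1.]);return -R.T@np.array(c['t']),d
def plane(c,u,v,z):
    o,d=ray(c,u,v);return o+d*(z-o[2])/d[2]
def dep(c,u,v,D):
    o,d=ray(c,u,v);return o+d*D
def tri(c1,p1,c2,p2):
    o1,d1=ray(c1,*p1);o2,d2=ray(c2,*p2)
    s=np.linalg.lstsq(np.c_[d1,-d2],o2-o1,rcond=None)[0]
    a=o1+s[0]*d1;b=o2+s[1]*d2;return (a+b)/2,np.linalg.norm(a-b)
def blobs(m,amin=8):
    n,l,st,ce=cv2.connectedComponentsWithStats(m.astype(np.uint8))
    return [(st[i,4],ce[i].round(1).tolist()) for i in range(1,n) if st[i,4]>=amin]
def hsv(p): return cv2.cvtColor(p,cv2.COLOR_RGB2HSV)
def toolshift(dw):  # world shift -> tool cm
    return Ro.from_euler('xyz',observe()['tool_rot']).inv().apply(dw)*100
E
python3 - <<'E'
from h import *
C={n:viewer.camera_info(n) for n in('scene','top')}
roi={'top':(330,170,470,300),'scene':(290,90,440,230)}
ims=[]
for n in C:
    z=np.load(f'pics/{n}0.npz');p,d=z['p'],z['d'];h=hsv(p).astype(int)
    x0,y0,x1,y1=roi[n]
    ims.append(cv2.resize(p[y0:y1,x0:x1],(400,400),interpolation=cv2.INTER_CUBIC))
    R=np.zeros(d.shape,bool);R[y0:y1,x0:x1]=1
    H,S,V=h[...,0],h[...,1],h[...,2]
    for nm,m in dict(red=((H<5)|(H>174))&(S>150)&(V>100),orange=(H>=6)&(H<16)&(S>150)&(V>140),blue=(H>95)&(H<125)&(S>100)&(V>60)).items():
        print(n,nm,[(a,c,np.round(dep(C[n],*c,d[int(round(c[1])),int(round(c[0]))]),3).tolist()) for a,c in blobs(m&R,6)])
    # row bottles
    w=(S<40)&(V>150); B=np.zeros(d.shape,bool)
    if n=='top':B[235:283,195:300]=1
    else:B[220:300,235:325]=1
    print(n,'white',[(a,c,np.round(dep(C[n],*c,d[int(round(c[1])),int(round(c[0]))]),3).tolist()) for a,c in blobs(w&B,20)])
cv2.imwrite('pics/crop1.png',np.hstack(ims)[:,:,::-1])
E
```

```text
scene red [(np.int32(34), [376.3, 157.3], [0.427, -0.319, 0.181]), (np.int32(9), [291.1, 201.6], [0.58, -0.022, 0.07])]
scene orange [(np.int32(14), [368.0, 117.5], [0.549, -0.433, 0.205])]
scene blue [(np.int32(33), [400.7, 103.2], [0.549, -0.754, 0.022]), (np.int32(6), [362.0, 149.5], [0.526, -0.412, 0.044]), (np.int32(29), [330.6, 156.0], [0.563, -0.225, 0.162]), (np.int32(41), [364.4, 164.3], [0.446, -0.277, 0.163]), (np.int32(111), [329.7, 216.3], [0.438, -0.078, 0.049])]
scene white [(np.int32(184), [312.1, 236.3], [0.423, 0.052, 0.109]), (np.int32(247), [243.8, 253.9], [0.587, 0.234, 0.019]), (np.int32(105), [288.3, 255.0], [0.44, 0.16, 0.112]), (np.int32(105), [251.9, 269.9], [0.499, 0.279, 0.107])]
top red [(np.int32(69), [389.0, 264.0], [0.427, -0.316, 0.183])]
top orange [(np.int32(30), [424.8, 225.5], [0.55, -0.432, 0.201])]
top blue [(np.int32(7), [438.3, 202.7], [0.651, -0.552, 0.011]), (np.int32(7), [361.3, 231.0], [0.536, -0.234, 0.16]), (np.int32(12), [375.5, 260.5], [0.438, -0.278, 0.163])]
top white [(np.int32(39), [269.7, 236.5], [0.526, 0.07, 0.067]), (np.int32(169), [208.6, 246.0], [0.492, 0.28, 0.102]), (np.int32(194), [242.5, 262.3], [0.436, 0.164, 0.098]), (np.int32(215), [276.0, 265.0], [0.426, 0.05, 0.11])]
```

View pics/crop1.png

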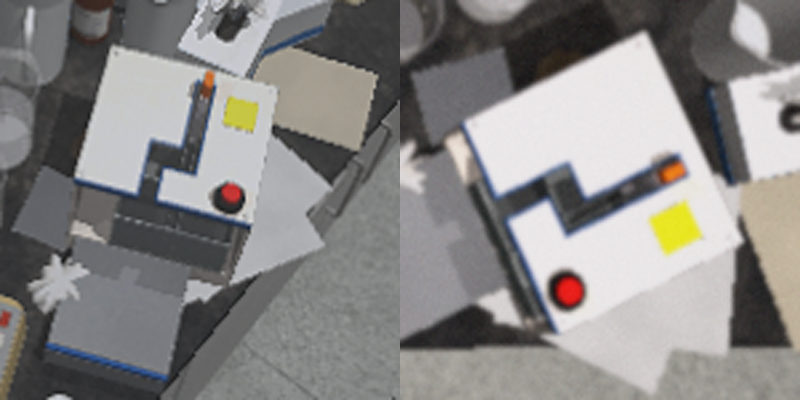

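```bash
cat > fit.py <<'E'
from h import *
C={n:viewer.camera_info(n) for n in('scene','top')}
M=np.array([[104,0],[104,-240],[-149,-240],[-149,0]])/1000
T=[(351.7,209.7),(415.8,179.8),(449.7,248),(384.3,277.3)]
S=[(318.1,154),(332,105.75),(393.1,119.75),(383,168.75)]
print('tri corners z',[np.round(tri(C['top'],a,C['scene'],b)[0],3).tolist() for a,b in zip(T,S)])
def fit(A,B):
    a,b=A-A.mean(0),B-B.mean(0);H=a.T@b;th=np.arctan2(H[0,1]-H[1,0],H[0,0]+H[1,1])
    c,s=np.cos(th),np.sin(th);R=np.array([[c,-s],[s,c]]);t=B.mean(0)-R@A.mean(0);return th,R,t,np.linalg.norm(A@R.T+t-B,axis=1)
W=np.array([plane(C['top'],*p,.162)[:2] for p in T]);W2=np.array([plane(C['scene'],*p,.162)[:2] for p in S])
for A in (W,W2,(W+W2)/2): th,R,t,e=fit(M,A);print(round(th,4),t.round(4),e.round(4))
for nm,a,b in[('post',(424.8,225.5),(368,117.5)),('button',(389,264),(376.3,157.3)),('b0',(276,265),(312.1,236.3)),('b1',(242.5,262.3),(288.3,255)),('b2',(208.6,246),(251.9,269.9))]:
    P,e=tri(C['top'],a,C['scene'],b);print(nm,P.round(4),e.round(4),'bay',(R.T@(P[:2]-t)).round(4))
for p in [(0,0),(0,-.075),(-.045,-.075),(-.045,-.195),(0,-.008),(-.045,.064),(.045,.064),(-.045,.14),(.045,.14),(-.088,.188),(.088,.188)]: 
    q=R@np.array(p)+t;print(p,q.round(3),np.linalg.norm(q).round(3))
E
python3 fit.py
```

```text
tri corners z [[0.607, -0.206, 0.155], [0.707, -0.422, 0.164], [0.48, -0.521, 0.169], [0.383, -0.304, 0.167]]
0.4202 [ 0.516  -0.2451] [0.0034 0.0009 0.0007 0.0035]
0.4344 [ 0.5145 -0.2465] [0.0052 0.004  0.0028 0.005 ]
0.4273 [ 0.5152 -0.2458] [0.0042 0.0024 0.0017 0.0043]
post [ 0.5486 -0.4297  0.2091] 0.0016 bay [-0.0458 -0.1812]
button [ 0.4262 -0.3158  0.1854] 0.0007 bay [-0.1101 -0.0268]
b0 [0.4254 0.0493 0.1009] 0.0008 bay [0.0405 0.3058]
b1 [0.4364 0.1635 0.1242] 0.0022 bay [0.0979 0.4051]
b2 [0.4936 0.2797 0.1176] 0.0054 bay [0.1981 0.4872]
(0, 0) [ 0.515 -0.246] 0.571
(0, -0.075) [ 0.546 -0.314] 0.63
(-0.045, -0.075) [ 0.505 -0.333] 0.605
(-0.045, -0.195) [ 0.555 -0.442] 0.71
(0, -0.008) [ 0.519 -0.253] 0.577
(-0.045, 0.064) [ 0.448 -0.206] 0.493
(0.045, 0.064) [ 0.53  -0.169] 0.556
(-0.045, 0.14) [ 0.416 -0.137] 0.438
(0.045, 0.14) [ 0.498 -0.1  ] 0.508
(-0.088, 0.188) [ 0.357 -0.111] 0.374
(0.088, 0.188) [ 0.517 -0.038] 0.519
```

```bash
cat >> h.py <<'E'
def plan(wps,start=None):
    """wps: (x,y,z,yaw) each one call, tool down; prints tool shift cm + turn z."""
    if start is None:
        s=observe();start=[*s['position'],s['tool_rot'][2]]
        print('at',np.round(start,4),'rp',np.round(s['tool_rot'][:2],4),'t',round(s['clock'],2),'w',round(s['grip_width'],4),'F',np.round(s['force'],1))
    for w in wps:
        y=start[3];d=np.array(w[:3])-start[:3]
        a=(w[3]-y+np.pi)%(2*np.pi)-np.pi
        print(np.round([100*(d[0]*np.cos(y)+d[1]*np.sin(y)),100*(d[0]*np.sin(y)-d[1]*np.cos(y)),-100*d[2]],2).tolist(),'rz',round(-a,3),'dist',round(np.linalg.norm(d),3))
        start=list(w)
E
python3 -c "
from h import *
plan([(.34,.47,.33,2.35),(.47,.26,.38,1.9)])"
```

```text
at [0.1599 0.6039 0.2308 2.8828] rp [-3.1405e+00  1.0000e-04] t 0.1 w 0.0851 F [0.2 0.2 0.3]
[-20.84, -8.33, -9.92] rz 0.533 dist 0.245
[-24.08, -5.51, -5.0] rz 0.45 dist 0.252
```

>>> play_rows(motion=[[-4.2,-1.7,-2,0,0,0.107,1],[-8.4,-3.3,-4,0,0,0.213,1],[-12.5,-5,-6,0,0,0.32,1],[-16.7,-6.7,-8,0,0,0.427,1],[-20.8,-8.3,-10,0,0,0.533,1]])

```text
clock: 0.6
position: [0.341, 0.4691, 0.332]
tool_rot: [-3.141, -0.0, 2.345]
force: [0.2, 0.3, 0.8]
grip_width: 0.0852
finger_force: 0.0
```

>>> play_rows(motion=[[-4.8,-1.1,-1,0,0,0.09,1],[-9.6,-2.2,-2,0,0,0.18,1],[-14.4,-3.3,-3,0,0,0.27,1],[-19.2,-4.4,-4,0,0,0.36,1],[-24.1,-5.5,-5,0,0,0.45,1]])

```text
clock: 1.1
position: [0.4694, 0.2605, 0.3813]
tool_rot: [-3.141, -0.0, 1.896]
force: [0.6, 0.8, 0.3]
grip_width: 0.0852
finger_force: 0.0
```

```bash
cat >> h.py <<'E'
def snap(n,name):
    c=viewer.camera_info(n);p,d=viewer.grab_frame(n)
    c={k:np.array(v) for k,v in c.items()}
    np.savez(f'pics/{name}.npz',p=p,d=d,**c);cv2.imwrite(f'pics/{name}.png',p[:,:,::-1]);return c,p,d
def load(name):
    z=np.load(f'pics/{name}.npz');return {k:z[k] for k in z.files if k not in 'pd'},z['p'],z['d']
E
python3 -c "
from h import *
plan([])
snap('wrist','w1')"
```

```text
at [0.4694 0.2605 0.3813 1.8961] rp [-3.1415e+00 -2.0000e-04] t 1.1 w 0.0852 F [0.6 0.8 0.3]
```

View pics/w1.png

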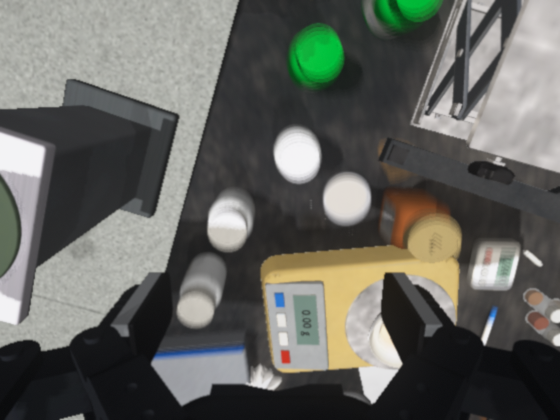

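The wrist view shows caps at (298,155), (230,228) and (196,305), with the petri dish at (347,198) and the tape and jar near bottle 2. I'll locate the caps from the depth point cloud, then carry on to the bay.

```bash
cat >> h.py <<'E'
def cloud(c,D):
    K=np.array([[c['fx'],0,c['cx']],[0,c['fy'],c['cy']],[0,0,1.]])
    v,u=np.mgrid[:D.shape[0],:D.shape[1]];uv=np.stack([u,v],-1).reshape(-1,1,2).astype(float)
    x=cv2.undistortPoints(uv,K,np.array([c['k1'],0,0,0,0.]))[:,0]
    P=np.c_[x,np.ones(len(x))]*D.reshape(-1,1);return ((P-c['t'])@c['R']).reshape(*D.shape,3)
def caps(c,p,d,xr,yr,zmin,zmax):
    X=cloud(c,d);h=hsv(p).astype(int)
    m=(h[...,1]<60)&(h[...,2]>110)&(d>0)&(X[...,2]>zmin)&(X[...,2]<zmax)&(X[...,0]>xr[0])&(X[...,0]<xr[1])&(X[...,1]>yr[0])&(X[...,1]<yr[1])
    n,l,st,ce=cv2.connectedComponentsWithStats(m.astype(np.uint8));out=[]
    for i in range(1,n):
        if st[i,4]<60: continue
        k=(l==i).astype(np.uint8);cn=max(cv2.findContours(k,0,1)[0],key=len)
        (u,v),r=cv2.minEnclosingCircle(cn);z=np.median(X[l==i][:,2]);q=X[l==i]
        P=plane(c,u,v,z);out.append((P.round(4).tolist(),st[i,4],(q.max(0)-q.min(0))[:2].round(3).tolist(),[round(u),round(v)]))
    return out
E
python3 - <<'E'
from h import *
c,p,d=load('w1')
for o in caps(c,p,d,(.35,.6),(0,.35),.095,.13): print(o)
for u,v in[(298,155),(230,228),(196,305)]: print(plane(c,u,v,.107).round(3))
plan([(.52,.05,.38,1.4),(.5,-.16,.38,0.8),(.53,-.33,.38,.427)])
E
```

```text
([0.4883, 0.2818, 0.1069], np.int32(1371), [0.048, 0.048], [297, 153])
([0.4362, 0.1707, 0.1067], np.int32(1215), [0.048, 0.048], [227, 225])
([0.4292, 0.0516, 0.1066], np.int32(1041), [0.048, 0.049], [196, 304])
[0.49  0.28  0.107]
[0.441 0.168 0.107]
[0.429 0.049 0.107]
at [0.4739 0.253  0.3831 1.8817] rp [3.1388e+00 2.3000e-03] t 1.15 w 0.0854 F [ 3.8 -9.8  0.2]
[-20.74, -1.82, 0.31] rz 0.482 dist 0.208
[-21.03, 1.6, -0.0] rz 0.6 dist 0.211
[-10.1, 14.0, -0.0] rz 0.373 dist 0.173
```

>>> play_rows(motion=[[-4.1,-0.4,0,0,0,0.096,1],[-8.3,-0.7,0,0,0,0.19,1],[-12.5,-1.1,0,0,0,0.29,1],[-16.6,-1.5,0,0,0,0.385,1],[-20.7,-1.8,0.3,0,0,0.482,1]])

```text
clock: 1.65
position: [0.5187, 0.0591, 0.3781]
tool_rot: [3.141, -0.0, 1.414]
force: [1.2, -0.0, -0.1]
grip_width: 0.0856
finger_force: 0.0
```

>>> play_rows(motion=[[-4.2,0.3,0,0,0,0.12,1],[-8.4,0.6,0,0,0,0.24,1],[-12.6,1,0,0,0,0.36,1],[-16.8,1.3,0,0,0,0.48,1],[-21,1.6,0,0,0,0.6,1]])

```text
clock: 2.15
position: [0.502, -0.1508, 0.3778]
tool_rot: [-3.141, -0.0, 0.813]
force: [0.6, -0.6, 0.5]
grip_width: 0.0853
finger_force: 0.0
```

>>> play_rows(motion=[[-3,4.3,0,0,0,0.11,1],[-6,8.6,0,0,0,0.22,1],[-9,12.5,0,0,0,0.33,1],[-10.1,14,0,0,0,0.373,1],[-10.1,14,0,0,0,0.373,1]])

```text
clock: 2.65
position: [0.5347, -0.3221, 0.3769]
tool_rot: [3.141, 0.003, 0.439]
force: [-0.4, 0.7, -0.4]
grip_width: 0.0853
finger_force: 0.0
```

```bash
python3 - <<'E'
from h import *
snap('top','t_');plan([]);snap('wrist','w2');plan([])
E
```

```text
at [ 0.535  -0.3202  0.377   0.4423] rp [-3.1413e+00  1.8000e-03] t 2.7 w 0.0853 F [ 0.4  0.7 -0. ]
at [ 0.5353 -0.3189  0.3773  0.4445] rp [-3.1409e+00  9.0000e-04] t 2.75 w 0.0855 F [ 0.1  0.5 -0.7]
```

View pics/w2.png

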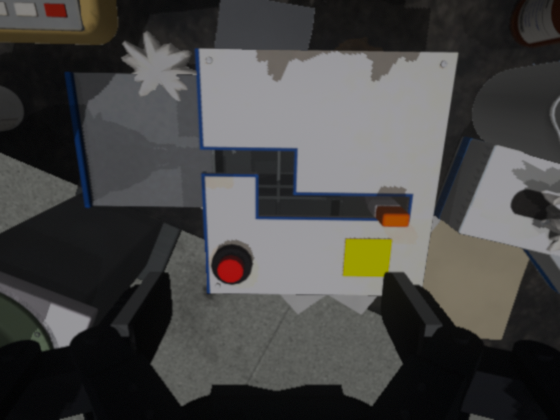

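```bash
cat > bay.py <<'E'
from h import *
from scipy.optimize import least_squares
M=np.array([[104,0],[104,-240],[-149,0],[12,0],[-12,0],[12,-93],[-57,-57]])/1000
def bayfit(c,px):
    W=np.array([plane(c,*q,.162)[:2] for q in px])
    f=lambda v:((M@np.array([[np.cos(v[0]),np.sin(v[0])],[-np.sin(v[0]),np.cos(v[0])]])+v[1:])-W).ravel()
    r=least_squares(f,[.42,.51,-.24],loss='soft_l1',f_scale=.002);print(r.x.round(4),(f(r.x)*1e3).round(1));return r.x
E
python3 - <<'E'
from bay import *
c,p,d=load('w2')
px=[(198,48),(457,52),(208,293),(201,149),(203,174),(297,149),(257,218)]
v=bayfit(c,px);np.save('bay.npy',v)
X=cloud(c,d);h=hsv(p).astype(int)
m=(h[...,0]>4)&(h[...,0]<16)&(h[...,1]>150)&(h[...,2]>120);m[:180]=0;m[:,:360]=0;m[260:]=0
print(blobs(m));q=X[m&(X[...,2]>.195)];print(np.median(q,0),q.min(0),q.max(0))
mm=(m&(X[...,2]>.198)).astype(np.uint8);rc=cv2.minAreaRect(cv2.findContours(mm,0,1)[0][0]);P=plane(c,*rc[0],.202);print(rc,P)
Rm=np.array([[np.cos(v[0]),-np.sin(v[0])],[np.sin(v[0]),np.cos(v[0])]])
print('post bay',Rm.T@(P[:2]-v[1:]))
mr=((h[...,0]<5)|(h[...,0]>174))&(h[...,1]>150)&(h[...,2]>100);mr[:220]=0
b=max(blobs(mr));print(b);q=X[mr&(X[...,2]>.17)];print('red z',np.median(q[:,2]));print(plane(c,*b[1],np.median(q[:,2])))
print('roof z',np.median(X[80:130,220:250].reshape(-1,3),0))
E
```

```text
[ 0.4273  0.5147 -0.2458] [-0.8  1.2  0.4 -1.8  0.  -0.  -0.2 -0.4  0.5  0.8 -2.4  0.9  2.6 -0.9]
[(np.int32(314), [395.4, 220.0])]
[ 0.55081343 -0.43415042  0.20181941] [ 0.54126528 -0.44702263  0.19956485] [ 0.60390449 -0.28600598  0.51965076]
((395.5, 220.0), (12.0, 25.0), 90.0) [ 0.55081443 -0.43421582  0.202     ]
post bay [-0.04521006 -0.18648582]
(np.int32(456), [229.8, 270.4])
red z 0.18393107911203177
[ 0.42700333 -0.31654703  0.18393108]
roof z [ 0.57899721 -0.25357159  0.16207547]
```

```bash
python3 -c "
from h import *
plan([(.551,-.434,.26,.427),(.551,-.434,.17,.427)])"
```

```text
at [ 0.5353 -0.3189  0.3773  0.4445] rp [-3.1409e+00  9.0000e-04] t 2.75 w 0.0855 F [ 0.1  0.5 -0.7]
[-3.54, 11.07, 11.73] rz 0.017 dist 0.165
[0.0, 0.0, 9.0] rz -0.0 dist 0.09
```

>>> play_rows(motion=[[-1,3.7,3.9,0,0,0.017,1],[-2,7.3,7.8,0,0,0.017,1],[-3.5,11.1,11.7,0,0,0.017,1],[-3.5,11.1,11.7,0,0,0.017,1],[-3.5,11.1,11.7,0,0,0.017,1]])

```text
clock: 3.25
position: [0.5511, -0.434, 0.2592]
tool_rot: [-3.139, 0.002, 0.427]
force: [-0.1, 1.0, -0.6]
grip_width: 0.0855
finger_force: 0.0
```

```bash
python3 -c "
from h import *
c,p,d=snap('wrist','w3')
plan([(.551,-.434,.17,.427)])
X=cloud(c,d);h=hsv(p).astype(int)
m=(h[...,0]>4)&(h[...,0]<16)&(h[...,1]>150)&(h[...,2]>120)&(X[...,2]>.197)&(X[...,2]<.21)
mm=m.astype(np.uint8);rc=cv2.minAreaRect(max(cv2.findContours(mm,0,1)[0],key=len));print(rc,plane(c,*rc[0],.202))
"
```

```text
at [ 0.5519 -0.4332  0.2609  0.4284] rp [-3.1409e+00  1.0000e-04] t 3.3 w 0.0853 F [1.  0.5 0.8]
[-0.12, 0.04, 9.09] rz 0.001 dist 0.091
((279.5, 232.5), (17.0, 39.0), 90.0) [ 0.55025259 -0.43469702  0.202     ]
```

Post confirmed, so I'll descend and grip.

>>> play_rows(motion=[[-0.1,0.1,3,0,0,0,1],[-0.1,0.1,6,0,0,0,1],[-0.1,0.1,8.5,0,0,0,1],[-0.1,0.1,9,0,0,0,1],[-0.1,0.1,9,0,0,0,1]])

```text
clock: 3.8
position: [0.5521, -0.4342, 0.1722]
tool_rot: [3.141, -0.001, 0.429]
force: [0.3, -0.0, 1.0]
grip_width: 0.0855
finger_force: 0.0
```

>>> play_rows(motion=[[0,0,0,0,0,0,-0.6],[0,0,0,0,0,0,-0.6],[0,0,0,0,0,0,-0.6],[0,0,0,0,0,0,-0.6],[0,0,0,0,0,0,-0.6]], squeeze=30)

```text
clock: 4.3
position: [0.5514, -0.4356, 0.1715]
tool_rot: [3.141, -0.0, 0.428]
force: [-0.9, 1.1, 6.6]
grip_width: 0.0253
finger_force: 31.2
```

```bash
cat >> h.py <<'E'
def inbay():
    v=np.load('bay.npy');s=observe();c,n=np.cos(v[0]),np.sin(v[0]);d=s['position'][:2]-v[1:]
    print('bay',round((c*d[0]+n*d[1])*1e3,1),round((-n*d[0]+c*d[1])*1e3,1),'yaw',round(s['tool_rot'][2]-v[0],4),'z',round(s['position'][2],4),'t',round(s['clock'],2),'w',round(s['grip_width'],4),'ff',round(s['finger_force'],1),'F',np.round(s['force'],1))
E
python3 -c "
from h import *
inbay()"
```

```text
bay -45.3 -187.9 yaw 0.0004 z 0.1715 t 4.3 w 0.0253 ff 31.2 F [-0.9  1.1  6.6]
```

>>> play_rows(motion=[[0,-1,0,0,0,0,-0.6],[0,-2.4,0,0,0,0,-0.6],[0,-3.8,0,0,0,0,-0.6],[0,-5.2,0,0,0,0,-0.6],[0,-6.3,0,0,0,0,-0.6]])

```text
clock: 4.8
position: [0.525, -0.3777, 0.1715]
tool_rot: [3.14, -0.001, 0.428]
force: [0.9, -1.4, 5.9]
grip_width: 0.0255
finger_force: 31.0
```

>>> play_rows(motion=[[0,-1.2,0,0,0,0,-0.6],[0,-2.6,0,0,0,0,-0.6],[0,-4,0,0,0,0,-0.6],[0,-4.9,0,0,0,0,-0.6],[0,-4.9,0,0,0,0,-0.6]])

```text
clock: 5.3
position: [0.5047, -0.3325, 0.1715]
tool_rot: [3.141, -0.001, 0.428]
force: [-1.2, 0.5, 6.5]
grip_width: 0.0252
finger_force: 31.2
```

```bash
python3 -c "
from h import *
inbay()"
```

```text
bay -45.0 -74.8 yaw 0.0011 z 0.1715 t 5.3 w 0.0252 ff 31.2 F [-1.2  0.5  6.5]
```

Across to x = 0, then out.

>>> play_rows(motion=[[1,0,0,0,0,0,-0.6],[2.2,0,0,0,0,0,-0.6],[3.4,0,0,0,0,0,-0.6],[4.5,0,0,0,0,0,-0.6],[4.5,0,0,0,0,0,-0.6]])

```text
clock: 5.8
position: [0.5481, -0.314, 0.1715]
tool_rot: [3.14, -0.002, 0.43]
force: [1.3, 0.8, 10.7]
grip_width: 0.0253
finger_force: 31.7
```

>>> play_rows(motion=[[0,-1,0,0,0,0,-0.6],[0,-2.4,0,0,0,0,-0.6],[0,-3.8,0,0,0,0,-0.6],[0,-5.2,0,0,0,0,-0.6],[0,-5.8,0,0,0,0,-0.6]])

```text
clock: 6.3
position: [0.5224, -0.2612, 0.1715]
tool_rot: [3.14, -0.001, 0.428]
force: [1.5, -2.1, 7.7]
grip_width: 0.0258
finger_force: 31.3
```

```bash
python3 -c "
from h import *
inbay()"
```

```text
bay 0.7 -17.3 yaw 0.0011 z 0.1715 t 6.3 w 0.0258 ff 31.3 F [ 1.5 -2.1  7.7]
```

>>> play_rows(motion=[[0,-0.3,0,0,0,0,-0.6],[0,-0.6,0,0,0,0,-0.6],[0,-0.6,0,0,0,0,-0.6],[0,-0.6,0,0,0,0,-0.6],[0,-0.6,0,0,0,0,-0.6]])

```text
clock: 6.8
position: [0.5201, -0.2562, 0.1715]
tool_rot: [3.141, -0.001, 0.428]
force: [-1.2, 2.5, 12.9]
grip_width: 0.026
finger_force: 31.9
```

>>> play_rows(motion=[[0,0,0,0,0,0,1],[0,0,0,0,0,0,1],[0,0,0,0,0,0,1],[0,0,-2,0,0,0,1],[0,0,-6,0,0,0,1]])

```text
clock: 7.3
position: [0.5182, -0.2558, 0.2295]
tool_rot: [-3.139, 0.003, 0.428]
force: [0.8, 0.3, 1.3]
grip_width: 0.0854
finger_force: 0.0
```

```bash
python3 -c "
from h import *
inbay();plan([(.51,-.2,.33,1.05),(.46,-.06,.31,1.6),(.43,.04,.27,1.998)])"
```

```text
bay -1.0 -10.6 yaw 0.0005 z 0.2295 t 7.3 w 0.0854 ff 0.0 F [0.8 0.3 1.3]
at [ 0.5182 -0.2558  0.2295  0.4277] rp [-3.1389  0.0034] t 7.3 w 0.0854 F [0.8 0.3 1.3]
[1.57, -5.42, -10.05] rz -0.622 dist 0.115
[9.66, -11.3, 2.0] rz -0.55 dist 0.15
[10.08, -2.71, 4.0] rz -0.398 dist 0.112
```

>>> play_rows(motion=[[0,0,-4,0,0,-0.1,1],[0.4,-1,-8,0,0,-0.25,1],[0.8,-2.5,-10,0,0,-0.4,1],[1.2,-4,-10,0,0,-0.54,1],[1.6,-5.4,-10,0,0,-0.622,1]])

```text
clock: 7.8
position: [0.5114, -0.2001, 0.3315]
tool_rot: [3.141, -0.001, 1.056]
force: [-0.6, -0.8, 0.2]
grip_width: 0.0858
finger_force: 0.0
```

>>> play_rows(motion=[[2,-2.4,0.4,0,0,-0.11,1],[4,-4.8,0.8,0,0,-0.22,1],[6,-7,1.2,0,0,-0.33,1],[8,-9.4,1.6,0,0,-0.44,1],[9.7,-11.3,2,0,0,-0.55,1]])

```text
clock: 8.3
position: [0.4609, -0.0589, 0.3108]
tool_rot: [3.142, -0.0, 1.605]
force: [0.4, -0.9, -0.5]
grip_width: 0.0853
finger_force: 0.0
```

>>> play_rows(motion=[[3.3,-0.9,1.3,0,0,-0.133,1],[6.6,-1.8,2.6,0,0,-0.266,1],[10.1,-2.7,4,0,0,-0.398,1],[10.1,-2.7,4,0,0,-0.398,1],[10.1,-2.7,4,0,0,-0.398,1]])

```text
clock: 8.8
position: [0.4315, 0.0401, 0.2708]
tool_rot: [-3.141, 0.0, 1.998]
force: [0.3, -0.3, 0.8]
grip_width: 0.0855
finger_force: 0.0
```

```bash
python3 - <<'E'
from h import *
observe();snap('scene','s2');c,p,d=snap('wrist','w4');plan([])
for o in caps(c,p,d,(.35,.6),(-.05,.35),.095,.13): print(o)
E
```

```text
at [0.432  0.0391 0.2711 1.9957] rp [3.1412e+00 3.0000e-04] t 8.9 w 0.0851 F [-0.5 -0.2  0.2]
([0.4356, 0.1685, 0.1069], np.int32(3316), [0.048, 0.048], [348, 44])
([0.4285, 0.0485, 0.1068], np.int32(2408), [0.049, 0.048], [276, 177])
```

View pics/w4.png

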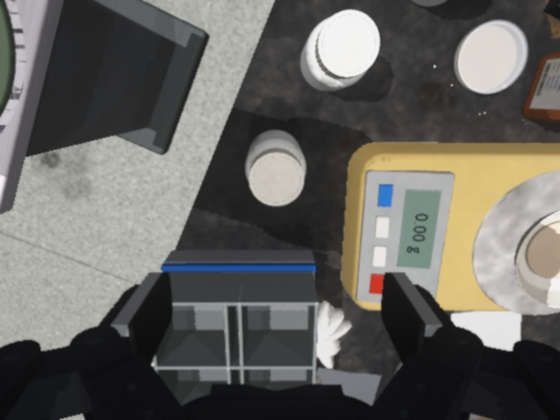

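```bash
cat >> h.py <<'E'
def tobay(P):
    v=np.load('bay.npy');c,s=np.cos(v[0]),np.sin(v[0]);d=np.asarray(P)[...,:2]-v[1:]
    return np.stack([c*d[...,0]+s*d[...,1],-s*d[...,0]+c*d[...,1]],-1)
def frombay(x,y):
    v=np.load('bay.npy');c,s=np.cos(v[0]),np.sin(v[0]);return v[1]+c*x-s*y,v[2]+s*x+c*y
def orange(c,p,d):
    X=cloud(c,d);h=hsv(p).astype(int);b=tobay(X)
    m=(h[...,0]>4)&(h[...,0]<16)&(h[...,1]>140)&(h[...,2]>110)&(X[...,2]>.19)&(X[...,2]<.215)&(abs(b[...,0])<.1)&(b[...,1]>-.23)&(b[...,1]<.05)
    if m.sum()<5: return None
    u=np.argwhere(m);mm=u.mean(0);return tobay(plane(c,mm[1],mm[0],.202)).round(4),int(m.sum())
def rim(c,p,d):
    X=cloud(c,d);b=tobay(X);m=(d>0)&(abs(X[...,2]-.104)<.006)&(abs(b[...,0])<.12)&(b[...,1]>-.02)&(b[...,1]<.2)
    q=b[m];print('rim n',len(q));
    if len(q)<20:return
    print('x pct',np.percentile(q[:,0],[1,50,99]).round(4),'y',np.percentile(q[:,1],[1,99]).round(4))
    print(cv2.minAreaRect((q*1000).astype(np.float32)))
E
python3 - <<'E'
from h import *
for n in('top','scene'):
    r=snap(n,'c1'+n);print(n,orange(*r));rim(*r)
c,p,d=load('w4');rim(c,p,d)
plan([(.4285,.0485,.16,1.998),(.4285,.0485,.075,1.998)])
E
```

```text
top (array([-0.0002, -0.0074]), 36)
rim n 373
x pct [-0.0851 -0.004   0.0838] y [0.0178 0.179 ]
((8.531845092773438, 90.52851867675781), (178.08139038085938, 187.75274658203125), 89.91808319091797)
scene None
rim n 180
x pct [-0.0833 -0.0468  0.0801] y [0.0204 0.1765]
((-0.458465576171875, 98.40983581542969), (165.938720703125, 156.78382873535156), 0.17833709716796875)
rim n 3105
x pct [-0.0818  0.0071  0.0846] y [0.0827 0.1787]
((0.28155517578125, 128.59487915039062), (169.5844268798828, 100.82556915283203), 0.008679081685841084)
at [0.432  0.039  0.2711 1.9956] rp [3.1412e+00 3.0000e-04] t 9.0 w 0.0852 F [ 0.   0.3 -0.3]
[1.01, 0.07, 11.11] rz -0.002 dist 0.112
[0.0, 0.0, 8.5] rz -0.0 dist 0.085
```

>>> play_rows(motion=[[0.5,0,4,0,0,0,1],[1,0.1,8,0,0,0,1],[1,0.1,11.1,0,0,0,1],[1,0.1,14,0,0,0,1],[1,0.1,16,0,0,0,1]])

```text
clock: 9.5
position: [0.4282, 0.0485, 0.1093]
tool_rot: [-3.14, 0.0, 1.996]
force: [0.6, 0.3, -0.1]
grip_width: 0.0852
finger_force: 0.0
```

>>> play_rows(motion=[[0,0,2,0,0,0,1],[0,0,3.6,0,0,0,1],[0,0,3.6,0,0,0,1],[0,0,3.6,0,0,0,0],[0,0,3.6,0,0,0,-0.2]], squeeze=35)

```text
clock: 10.0
position: [0.429, 0.0492, 0.0757]
tool_rot: [3.14, 0.0, 1.997]
force: [0.8, 0.4, -0.6]
grip_width: 0.0588
finger_force: 0.0
```

>>> play_rows(motion=[[0,0,0,0,0,0,-0.2],[0,0,0,0,0,0,-0.2],[0,0,0,0,0,0,-0.2],[0,0,0,0,0,0,-0.2],[0,0,0,0,0,0,-0.2]])

```text
clock: 10.5
position: [0.4289, 0.0493, 0.0758]
tool_rot: [3.14, 0.0, 1.998]
force: [-1.9, -1.3, 9.7]
grip_width: 0.049
finger_force: 33.2
```

```bash
python3 - <<'E'
from h import *
inbay()
w=frombay(-.045,.0625);plan([(.4285,.0485,.19,1.998),(*w,.2,1.998),(*w,.13,1.998)])
E
```

```text
bay 44.2 304.1 yaw 1.5703 z 0.0758 t 10.5 w 0.049 ff 33.2 F [-1.9 -1.3  9.7]
at [0.4289 0.0493 0.0758 1.9976] rp [3.1401e+00 2.0000e-04] t 10.5 w 0.049 F [-1.9 -1.3  9.7]
[-0.06, -0.07, -11.42] rz -0.0 dist 0.114
[-24.1, -8.85, -1.0] rz -0.0 dist 0.257
[0.0, 0.0, 7.0] rz -0.0 dist 0.07
```

>>> play_rows(motion=[[0,0,-1,0,0,0,-0.2],[0,0,-4,0,0,0,-0.2],[0,0,-8,0,0,0,-0.2],[0,0,-12,0,0,0,-0.2],[0,0,-13.5,0,0,0,-0.2]])

```text
clock: 11.0
position: [0.4294, 0.0493, 0.2139]
tool_rot: [3.137, 0.0, 1.997]
force: [-0.4, 1.0, -2.2]
grip_width: 0.0489
finger_force: 34.8
```

>>> play_rows(motion=[[-1.5,-0.5,0,0,0,0,-0.2],[-4.5,-1.6,0,0,0,0,-0.2],[-8,-3,0,0,0,0,-0.2],[-11.5,-4.2,0,0,0,0,-0.2],[-15,-5.5,0,0,0,0,-0.2]])

```text
clock: 11.5
position: [0.4404, -0.1113, 0.211]
tool_rot: [3.14, 0.0, 1.998]
force: [0.7, -0.6, -1.8]
grip_width: 0.0488
finger_force: 34.8
```

>>> play_rows(motion=[[-3.5,-1.3,0,0,0,0,-0.2],[-6.5,-2.5,0,0,0,0,-0.2],[-8.5,-3.2,0,0,0,0,-0.2],[-9.1,-3.4,0,0,0,0,-0.2],[-9.1,-3.4,0,0,0,0,-0.2]])

```text
clock: 12.0
position: [0.447, -0.2073, 0.2104]
tool_rot: [3.141, 0.0, 1.996]
force: [0.4, -0.3, -1.8]
grip_width: 0.0489
finger_force: 34.8
```

```bash
python3 - <<'E'
from h import *
inbay()
r=snap('wrist','w5');rim(*r)
r=snap('top','t5');print(orange(*r));rim(*r);inbay()
E
```

```text
bay -45.6 63.0 yaw 1.5691 z 0.2104 t 12.0 w 0.0489 ff 34.8 F [ 0.4 -0.3 -1.8]
rim n 10689
x pct [-0.0845  0.0067  0.0982] y [-0.0092  0.1773]
((9.26708984375, 78.84953308105469), (188.87823486328125, 197.74290466308594), 0.07155530899763107)
None
rim n 297
x pct [-0.085   0.0059  0.084 ] y [0.0223 0.1792]
((8.301490783691406, 91.07505798339844), (187.16229248046875, 176.92770385742188), 0.11400072276592255)
bay -44.9 64.2 yaw 1.5713 z 0.2102 t 12.1 w 0.0487 ff 34.8 F [-0.4  0.1 -2.3]
```

View pics/w5.png

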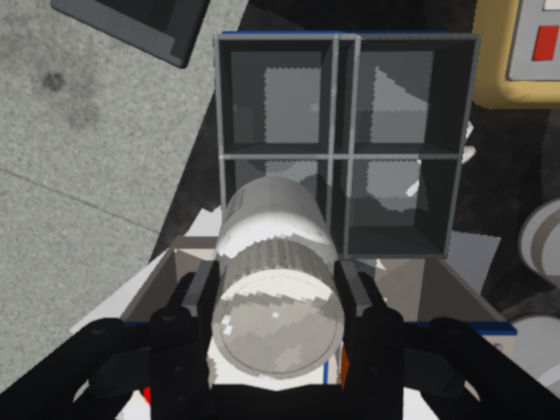

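The carrier is straight, with wells 2 and 3 at the top of the image and the bottle hanging over well 0 at bottom centre. I'll lower it.

>>> play_rows(motion=[[-0.15,0,1.5,0,0,0,-0.2],[-0.15,0,3,0,0,0,-0.2],[-0.15,0,4.5,0,0,0,-0.2],[-0.15,0,6,0,0,0,-0.2],[-0.15,0,7.4,0,0,0,-0.2]])

```text
clock: 12.6
position: [0.448, -0.2068, 0.1355]
tool_rot: [3.141, -0.0, 2.0]
force: [0.3, 0.3, -2.2]
grip_width: 0.0487
finger_force: 34.8
```

>>> play_rows(motion=[[0,0,0.5,0,0,0,-0.2],[0,0,0.9,0,0,0,-0.2],[0,0,1.3,0,0,0,-0.2],[0,0,1.6,0,0,0,-0.2],[0,0,1.8,0,0,0,-0.2]])

```text
clock: 13.1
position: [0.448, -0.2082, 0.1179]
tool_rot: [3.141, 0.0, 1.998]
force: [0.3, 0.2, -2.1]
grip_width: 0.0491
finger_force: 34.8
```

```bash
python3 -c "
from h import *
inbay()"
```

```text
bay -45.1 61.8 yaw 1.5706 z 0.1179 t 13.1 w 0.0491 ff 34.8 F [ 0.3  0.2 -2.1]
```

>>> play_rows(motion=[[0,0,0.05,0,0,0,-0.2],[0,0,0.1,0,0,0,-0.2],[0,0,0.1,0,0,0,0.2],[0,0,0.1,0,0,0,0.4],[0,0,0.1,0,0,0,0.4]])

```text
clock: 13.6
position: [0.4479, -0.2083, 0.1169]
tool_rot: [3.141, 0.0, 1.998]
force: [1.0, 0.2, -0.3]
grip_width: 0.0595
finger_force: 0.0
```

>>> play_rows(motion=[[0,0,0,0,0,0,0.5],[0,0,-1,0,0,0,0.5],[0,0,-4,0,0,0,0.5],[0,0,-8,0,0,0,0.5],[0,0,-12,0,0,0,1]])

```text
clock: 14.1
position: [0.4473, -0.2084, 0.2388]
tool_rot: [-3.141, -0.0, 1.997]
force: [0.4, -0.1, 0.9]
grip_width: 0.0767
finger_force: 0.0
```

```bash
python3 - <<'E'
from h import *
inbay()
plan([(.44,-.02,.24,1.998),(.4356,.150,.24,1.998)])
E
```

```text
bay -45.8 61.9 yaw 1.5699 z 0.2388 t 14.1 w 0.0767 ff 0.0 F [ 0.4 -0.1  0.9]
at [ 0.4473 -0.2084  0.2388  1.9972] rp [-3.1409e+00 -1.0000e-04] t 14.1 w 0.0767 F [ 0.4 -0.1  0.9]
[17.46, 7.13, -0.12] rz -0.001 dist 0.189
[15.65, 6.64, -0.0] rz -0.0 dist 0.17
```

>>> play_rows(motion=[[3,1.4,0,0,0,0,1],[7,2.8,0,0,0,0,1],[11,4.3,0,0,0,0,1],[14.5,5.8,0,0,0,0,1],[17.5,7.1,0,0,0,0,1]])

```text
clock: 14.6
position: [0.4397, -0.0177, 0.2377]
tool_rot: [3.141, -0.0, 1.998]
force: [0.7, -1.3, 0.3]
grip_width: 0.0854
finger_force: 0.0
```

>>> play_rows(motion=[[4,1.7,0,0,0,0,1],[8,3.4,0,0,0,0,1],[13,5.5,0,0,0,0,1],[15.7,6.6,0,0,0,0,1],[15.7,6.6,0,0,0,0,1]])

```text
clock: 15.1
position: [0.4346, 0.1549, 0.2373]
tool_rot: [3.141, -0.001, 2.003]
force: [-0.7, -0.5, -0.3]
grip_width: 0.0855
finger_force: 0.0
```

```bash
python3 - <<'E'
from h import *
r=snap('top','t6');print(orange(*r));rim(*r)
c,p,d=snap('wrist','w6')
for o in caps(c,p,d,(.35,.6),(-.05,.4),.095,.13): print(o)
for o in caps(*r,(.35,.6),(-.35,-.02),.14,.158): print(o,tobay(o[0]))
plan([(.4356,.1685,.16,1.998)])
E
```

```text
(array([-0.0001, -0.0079]), 35)
rim n 393
x pct [-0.0852 -0.0059  0.0839] y [0.0048 0.179 ]
((8.46661376953125, 89.77320861816406), (179.3303680419922, 187.378173828125), 89.96965789794922)
([0.4875, 0.2806, 0.1069], np.int32(4114), [0.048, 0.048], [418, 70])
([0.4355, 0.1698, 0.1068], np.int32(3029), [0.048, 0.048], [285, 179])
([0.448, -0.2086, 0.147], np.int32(162), [0.043, 0.046], [354, 258]) [-0.0452872   0.06145227]
at [0.435  0.1509 0.2373 1.9989] rp [3.1414e+00 3.0000e-04] t 15.2 w 0.0854 F [-0.1 -0.9 -0.9]
[1.58, 0.79, 7.73] rz 0.001 dist 0.079
```

>>> play_rows(motion=[[0.8,0.4,3,0,0,0,1],[1.6,0.8,6,0,0,0,1],[1.6,0.8,9,0,0,0,1],[1.6,0.8,12,0,0,0,1],[1.6,0.8,13.5,0,0,0,1]])

```text
clock: 15.7
position: [0.4353, 0.1668, 0.1003]
tool_rot: [-3.14, 0.001, 1.996]
force: [0.4, -0.6, 0.9]
grip_width: 0.0853
finger_force: 0.0
```

>>> play_rows(motion=[[0,0,1.5,0,0,0,1],[0,0,2.6,0,0,0,1],[0,0,2.6,0,0,0,1],[0,0,2.6,0,0,0,0],[0,0,2.6,0,0,0,-0.2]])

```text
clock: 16.2
position: [0.4362, 0.1685, 0.0766]
tool_rot: [3.141, 0.0, 1.997]
force: [-0.9, 0.1, -0.6]
grip_width: 0.059
finger_force: 0.0
```

>>> play_rows(motion=[[0,0,0,0,0,0,-0.2],[0,0,0,0,0,0,-0.2],[0,0,0,0,0,0,-0.2],[0,0,0,0,0,0,-0.2],[0,0,0,0,0,0,-0.2]])

```text
clock: 16.7
position: [0.4359, 0.1686, 0.0767]
tool_rot: [3.141, -0.0, 1.998]
force: [-2.3, -2.3, 11.5]
grip_width: 0.0484
finger_force: 33.5
```

```bash
python3 - <<'E'
from h import *
inbay()
w=frombay(.045,.062);plan([(*w,.0758,1.998)])
E
```

```text
bay 100.0 409.7 yaw 1.5703 z 0.0767 t 16.7 w 0.0484 ff 33.5 F [-2.3 -2.3 11.5]
at [0.4359 0.1686 0.0767 1.9976] rp [ 3.1407e+00 -2.0000e-04] t 16.7 w 0.0484 F [-2.3 -2.3 11.5]
[-34.78, -5.49, 0.09] rz -0.0 dist 0.352
```

>>> play_rows(motion=[[0,0,-1,0,0,0,-0.2],[0,0,-4,0,0,0,-0.2],[0,0,-8,0,0,0,-0.2],[0,0,-12,0,0,0,-0.2],[0,0,-13.5,0,0,0,-0.2]])

```text
clock: 17.2
position: [0.4367, 0.1688, 0.2149]
tool_rot: [3.137, -0.001, 1.997]
force: [0.1, 0.4, -2.2]
grip_width: 0.0487
finger_force: 35.0
```

>>> play_rows(motion=[[-2,-0.3,0,0,0,0,-0.2],[-6,-1,0,0,0,0,-0.2],[-10,-1.6,0,0,0,0,-0.2],[-14,-2.2,0,0,0,0,-0.2],[-18,-2.9,0,0,0,0,-0.2]])

```text
clock: 17.7
position: [0.4841, -0.0088, 0.2118]
tool_rot: [3.141, 0.0, 1.998]
force: [0.9, 0.6, -1.1]
grip_width: 0.0489
finger_force: 35.0
```

>>> play_rows(motion=[[-4,-0.6,0,0,0,0,-0.2],[-8,-1.2,0,0,0,0,-0.2],[-12,-1.8,0,0,0,0,-0.2],[-15,-2.4,0,0,0,0,-0.2],[-16.8,-2.6,0,0,0,0,-0.2]])

```text
clock: 18.2
position: [0.5296, -0.1738, 0.2118]
tool_rot: [3.141, 0.001, 1.995]
force: [-0.1, 0.2, -1.4]
grip_width: 0.0483
finger_force: 35.0
```

>>> play_rows(motion=[[0,0,0,0,0,0,-0.2],[0,0,0,0,0,0,-0.2],[0,0,0,0,0,0,-0.2],[0,0,0,0,0,0,-0.2],[0,0,0,0,0,0,-0.2]])

```text
clock: 18.7
position: [0.5298, -0.1703, 0.2111]
tool_rot: [3.141, -0.0, 1.999]
force: [-1.1, -0.7, -1.6]
grip_width: 0.0485
finger_force: 35.0
```

```bash
python3 - <<'E'
from h import *
inbay()
r=snap('top','t7');print(orange(*r));rim(*r)
r=snap('wrist','w7');rim(*r);inbay()
E
```

```text
bay 45.0 62.4 yaw 1.5715 z 0.2111 t 18.7 w 0.0485 ff 35.0 F [-1.1 -0.7 -1.6]
None
rim n 169
x pct [-0.076   0.0189  0.0838] y [0.0573 0.1792]
((1.71124267578125, 116.31140899658203), (164.6417236328125, 126.00909423828125), 0.09750628471374512)
rim n 10263
x pct [-0.0847 -0.0058  0.0845] y [0.0241 0.1773]
((-0.48581695556640625, 99.76031494140625), (171.13671875, 155.5118408203125), 0.058470066636800766)
bay 44.9 62.2 yaw 1.5711 z 0.211 t 18.8 w 0.0485 ff 35.0 F [ 0.1  0.1 -1.7]
```

Still in place. Lowering 9.3 cm.

>>> play_rows(motion=[[0,0,1.5,0,0,0,-0.2],[0,0,3,0,0,0,-0.2],[0,0,4.5,0,0,0,-0.2],[0,0,6,0,0,0,-0.2],[0,0,7.4,0,0,0,-0.2]])

```text
clock: 19.3
position: [0.5297, -0.1708, 0.1362]
tool_rot: [-3.142, -0.0, 1.998]
force: [0.3, 0.3, -1.6]
grip_width: 0.0484
finger_force: 35.0
```

>>> play_rows(motion=[[0,0,0.5,0,0,0,-0.2],[0,0,0.9,0,0,0,-0.2],[0,0,1.3,0,0,0,-0.2],[0,0,1.6,0,0,0,-0.2],[0,0,1.8,0,0,0,-0.2]])

```text
clock: 19.8
position: [0.5299, -0.171, 0.1189]
tool_rot: [3.141, 0.0, 1.998]
force: [0.4, -0.2, -1.9]
grip_width: 0.0488
finger_force: 35.0
```

>>> play_rows(motion=[[0,0,0.08,0,0,0,-0.2],[0,0,0.15,0,0,0,-0.2],[0,0,0.15,0,0,0,0.2],[0,0,0.15,0,0,0,0.4],[0,0,0.15,0,0,0,0.4]])

```text
clock: 20.3
position: [0.5298, -0.171, 0.1175]
tool_rot: [3.141, 0.0, 1.998]
force: [0.9, -0.0, -0.3]
grip_width: 0.0598
finger_force: 0.0
```

```bash
python3 -c "
from h import *
inbay()"
```

```text
bay 44.8 61.8 yaw 1.5705 z 0.1175 t 20.3 w 0.0598 ff 0.0 F [ 0.9 -0.  -0.3]
```

>>> play_rows(motion=[[0,0,0,0,0,0,0.5],[0,0,-1,0,0,0,0.5],[0,0,-4,0,0,0,0.5],[0,0,-8,0,0,0,0.5],[0,0,-12,0,0,0,1]])

```text
clock: 20.8
position: [0.5293, -0.1711, 0.2394]
tool_rot: [-3.141, 0.0, 1.997]
force: [1.2, -0.2, -0.3]
grip_width: 0.0766
finger_force: 0.0
```

>>> play_rows(motion=[[4,1.4,0,0,0,0,1],[8.5,3.1,0,0,0,0,1],[13,4.7,0,0,0,0,1],[17.5,6.3,0,0,0,0,1],[22,8,0,0,0,0,1]])

```text
clock: 21.3
position: [0.511, 0.0641, 0.2383]
tool_rot: [3.141, 0.0, 1.997]
force: [1.1, 0.6, -0.1]
grip_width: 0.0852
finger_force: 0.0
```

>>> play_rows(motion=[[4.5,1.6,0,0,0,0,1],[9,3.3,0,0,0,0,1],[13.5,4.9,0,0,0,0,1],[18.9,6.9,0,0,0,0,1],[18.9,6.9,0,0,0,0,1]])

```text
clock: 21.8
position: [0.4944, 0.2691, 0.2376]
tool_rot: [3.141, -0.002, 2.005]
force: [0.2, 0.2, 0.2]
grip_width: 0.0854
finger_force: 0.0
```

>>> play_rows(motion=[[0,0,0,0,0,0,1],[0,0,0,0,0,0,1],[0,0,0,0,0,0,1],[0,0,0,0,0,0,1],[0,0,0,0,0,0,1]])

```text
clock: 22.3
position: [0.4963, 0.2622, 0.2375]
tool_rot: [3.141, 0.0, 1.996]
force: [-0.6, 0.1, -1.0]
grip_width: 0.0854
finger_force: 0.0
```

```bash
python3 - <<'E'
from h import *
r=snap('top','t8');print(orange(*r));rim(*r)
c,p,d=snap('wrist','w8')
for o in caps(c,p,d,(.35,.6),(-.05,.4),.095,.13): print(o)
for o in caps(*r,(.35,.6),(-.35,-.02),.14,.158): print(o,tobay(o[0]))
plan([(.4875,.281,.0758,1.998)])
E
```

```text
(array([-0.0001, -0.0079]), 35)
rim n 418
x pct [-0.0848 -0.0013  0.0839] y [0.0036 0.1788]
((8.190101623535156, 89.88821411132812), (187.51710510253906, 178.58761596679688), 0.24847030639648438)
([0.4884, 0.2822, 0.1068], np.int32(3051), [0.048, 0.048], [277, 172])
([0.5292, -0.1701, 0.1474], np.int32(159), [0.044, 0.044], [342, 234]) [0.0445669  0.06284217]
([0.448, -0.2077, 0.1476], np.int32(161), [0.046, 0.047], [353, 258]) [-0.04491424  0.06227136]
at [0.4962 0.2625 0.2375 1.997 ] rp [ 3.1416 -0.    ] t 22.4 w 0.0853 F [-0.4 -0.3 -0.7]
[2.04, -0.03, 16.17] rz -0.001 dist 0.163
```

View pics/w8.png

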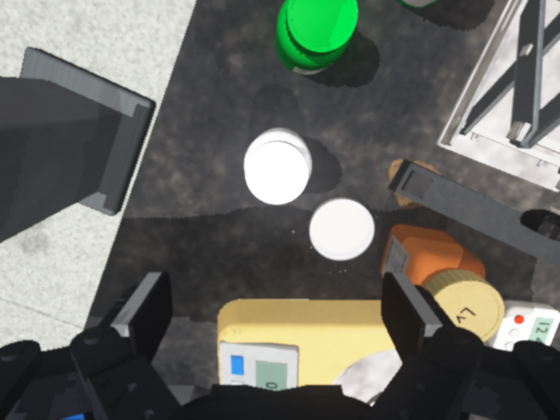

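The picture shows the last white bottle at (277,172), the petri dish at (341,228), which is low, and a jar further off. The approach is clear.

>>> play_rows(motion=[[1,0,3,0,0,0,1],[2.1,0.1,6,0,0,0,1],[2.1,0.1,9,0,0,0,1],[2.1,0.1,12,0,0,0,1],[2.1,0.1,13.5,0,0,0,1]])

```text
clock: 22.9
position: [0.4874, 0.282, 0.1001]
tool_rot: [-3.139, 0.001, 1.998]
force: [1.0, 0.3, 0.6]
grip_width: 0.0855
finger_force: 0.0
```

>>> play_rows(motion=[[0,0,1.5,0,0,0,1],[0,0,2.6,0,0,0,1],[0,0,2.6,0,0,0,1],[0,0,2.6,0,0,0,0],[0,0,2.6,0,0,0,-0.2]])

```text
clock: 23.4
position: [0.4886, 0.2827, 0.0772]
tool_rot: [3.141, -0.0, 1.998]
force: [-0.7, -0.1, 1.1]
grip_width: 0.0586
finger_force: 0.0
```

>>> play_rows(motion=[[0,0,0,0,0,0,-0.2],[0,0,0,0,0,0,-0.2],[0,0,0,0,0,0,-0.2],[0,0,0,0,0,0,-0.2],[0,0,0,0,0,0,-0.2]])

```text
clock: 23.9
position: [0.4886, 0.2826, 0.0775]
tool_rot: [3.14, -0.0, 1.998]
force: [-2.1, -1.5, 10.6]
grip_width: 0.0486
finger_force: 33.9
```

```bash
python3 - <<'E'
from h import *
inbay()
w=frombay(.045,.1385);plan([(*w,.0758,1.998)])
E
```

```text
bay 195.2 491.6 yaw 1.5703 z 0.0775 t 23.9 w 0.0486 ff 33.9 F [-2.1 -1.5 10.6]
at [0.4886 0.2826 0.0775 1.9976] rp [ 3.1404e+00 -3.0000e-04] t 23.9 w 0.0486 F [-2.1 -1.5 10.6]
[-35.32, -15.01, 0.17] rz -0.0 dist 0.384
```

>>> play_rows(motion=[[0,0,-1,0,0,0,-0.2],[0,0,-4,0,0,0,-0.2],[0,0,-8,0,0,0,-0.2],[0,0,-12,0,0,0,-0.2],[0,0,-13.5,0,0,0,-0.2]])

```text
clock: 24.4
position: [0.4893, 0.2829, 0.2159]
tool_rot: [3.137, -0.001, 1.997]
force: [0.5, 0.4, -2.4]
grip_width: 0.0481
finger_force: 35.3
```

>>> play_rows(motion=[[-2,-0.9,0,0,0,0,-0.2],[-6,-2.6,0,0,0,0,-0.2],[-10,-4.3,0,0,0,0,-0.2],[-14,-6,0,0,0,0,-0.2],[-18,-7.7,0,0,0,0,-0.2]])

```text
clock: 24.9
position: [0.4924, 0.0852, 0.2123]
tool_rot: [3.141, -0.0, 1.998]
force: [-0.0, 0.1, -1.3]
grip_width: 0.0484
finger_force: 35.3
```

>>> play_rows(motion=[[-4,-1.7,0,0,0,0,-0.2],[-8,-3.4,0,0,0,0,-0.2],[-12,-5.1,0,0,0,0,-0.2],[-15.5,-6.6,0,0,0,0,-0.2],[-17.3,-7.3,0,0,0,0,-0.2]])

```text
clock: 25.4
position: [0.4974, -0.1044, 0.2124]
tool_rot: [3.141, 0.001, 1.994]
force: [0.4, 0.5, -1.2]
grip_width: 0.048
finger_force: 35.3
```

>>> play_rows(motion=[[0,0,0,0,0,0,-0.2],[0,0,0,0,0,0,-0.2],[0,0,0,0,0,0,-0.2],[0,0,0,0,0,0,-0.2],[0,0,0,0,0,0,-0.2]])

```text
clock: 25.9
position: [0.498, -0.1001, 0.2115]
tool_rot: [3.142, -0.0, 1.999]
force: [0.2, -0.4, -1.8]
grip_width: 0.0484
finger_force: 35.3
```

```bash
python3 - <<'E'
from h import *
inbay()
r=snap('top','t9');print(orange(*r));rim(*r)
r=snap('wrist','w9');rim(*r);inbay()
E
```

```text
bay 45.1 139.5 yaw 1.5718 z 0.2115 t 25.9 w 0.0484 ff 35.3 F [ 0.2 -0.4 -1.8]
(array([-0.0003, -0.0086]), 33)
rim n 51
x pct [-0.0852  0.0449  0.0931] y [0.0133 0.1791]
((17.90105438232422, 99.18087005615234), (172.4757843017578, 190.4611053466797), 83.14179992675781)
rim n 6202
x pct [-0.0849 -0.0205  0.0987] y [-0.0059  0.178 ]
((9.071327209472656, 79.31898498535156), (189.8656005859375, 197.76222229003906), 0.01840398460626602)
bay 45.0 139.2 yaw 1.5712 z 0.2114 t 26.0 w 0.0483 ff 35.3 F [-0.   0.5 -1. ]
```

>>> play_rows(motion=[[-0.1,0,1.5,0,0,0,-0.2],[-0.1,0,3,0,0,0,-0.2],[-0.1,0,4.5,0,0,0,-0.2],[-0.1,0,6,0,0,0,-0.2],[-0.1,0,7.4,0,0,0,-0.2]])

```text
clock: 26.5
position: [0.4983, -0.1016, 0.1367]
tool_rot: [-3.141, -0.0, 1.998]
force: [0.4, -0.5, -2.1]
grip_width: 0.0484
finger_force: 35.3
```

>>> play_rows(motion=[[0,0,0.5,0,0,0,-0.2],[0,0,0.9,0,0,0,-0.2],[0,0,1.3,0,0,0,-0.2],[0,0,1.6,0,0,0,-0.2],[0,0,1.8,0,0,0,-0.2]])

```text
clock: 27.0
position: [0.4984, -0.1018, 0.1194]
tool_rot: [3.141, 0.0, 1.998]
force: [0.3, -0.2, -1.3]
grip_width: 0.0481
finger_force: 35.3
```

>>> play_rows(motion=[[0,0,0.06,0,0,0,-0.2],[0,0,0.12,0,0,0,-0.2],[0,0,0.12,0,0,0,0.2],[0,0,0.12,0,0,0,0.4],[0,0,0.12,0,0,0,0.4]])

```text
clock: 27.5
position: [0.4984, -0.1018, 0.1183]
tool_rot: [3.141, 0.0, 1.998]
force: [-0.4, 0.7, -0.6]
grip_width: 0.0599
finger_force: 0.0
```

>>> play_rows(motion=[[0,0,0,0,0,0,0.5],[0,0,-1,0,0,0,0.5],[0,0,-4,0,0,0,0.5],[0,0,-8,0,0,0,0.5],[0,0,-12,0,0,0,1]])

```text
clock: 28.0
position: [0.4979, -0.102, 0.2402]
tool_rot: [-3.141, 0.0, 1.997]
force: [0.9, 0.8, 0.4]
grip_width: 0.0767
finger_force: 0.0
```

```bash
python3 - <<'E'
from h import *
inbay();plan([(.52,-.17,.32,1.3),(.53,-.215,.32,.7),(.5185,-.253,.27,.427)])
E
```

```text
bay 44.3 137.8 yaw 1.57 z 0.2402 t 28.0 w 0.0767 ff 0.0 F [0.9 0.8 0.4]
at [ 0.4979 -0.102   0.2402  1.9973] rp [-3.1411e+00  1.0000e-04] t 28.0 w 0.0767 F [0.9 0.8 0.4]
[-7.1, -0.8, -7.98] rz 0.697 dist 0.107
[-4.07, 2.17, -0.0] rz 0.6 dist 0.046
[-3.33, 2.17, 5.0] rz 0.273 dist 0.064
```

>>> play_rows(motion=[[0,0,-4,0,0,0.14,1],[-2,-0.2,-8,0,0,0.28,1],[-4,-0.4,-8,0,0,0.42,1],[-6,-0.6,-8,0,0,0.56,1],[-7.1,-0.8,-8,0,0,0.697,1]])

```text
clock: 28.5
position: [0.5205, -0.1712, 0.3192]
tool_rot: [3.14, 0.0, 1.294]
force: [0.2, 0.2, -0.7]
grip_width: 0.0853
finger_force: 0.0
```

>>> play_rows(motion=[[-0.8,0.4,0,0,0,0.12,1],[-1.6,0.9,0,0,0,0.24,1],[-2.4,1.3,0,0,0,0.36,1],[-3.2,1.7,0,0,0,0.48,1],[-4.1,2.2,0,0,0,0.6,1]])

```text
clock: 29.0
position: [0.5305, -0.2153, 0.319]
tool_rot: [3.142, -0.001, 0.696]
force: [0.1, 0.8, 0.2]
grip_width: 0.0855
finger_force: 0.0
```

>>> play_rows(motion=[[-1.1,0.7,0,0,0,0.09,1],[-2.2,1.4,0,0,0,0.18,1],[-3.3,2.2,2,0,0,0.273,1],[-3.3,2.2,2,0,0,0.273,1],[-3.3,2.2,2,0,0,0.273,1]])

```text
clock: 29.5
position: [0.5196, -0.253, 0.2987]
tool_rot: [-3.141, 0.0, 0.43]
force: [0.8, 0.7, 0.1]
grip_width: 0.0856
finger_force: 0.0
```

```bash
python3 - <<'E'
from h import *
inbay()
r=snap('wrist','w10');print(orange(*r));rim(*r);inbay()
for o in caps(*r,(.35,.6),(-.35,-.02),.14,.158): print(o,tobay(o[0]))
E
```

```text
bay 1.4 -8.6 yaw 0.0023 z 0.2987 t 29.5 w 0.0856 ff 0.0 F [0.8 0.7 0.1]
(array([ 0.0004, -0.0101]), 594)
rim n 6177
x pct [-0.0837  0.0056  0.0843] y [0.0215 0.1773]
((-0.32695770263671875, 100.16555786132812), (157.58547973632812, 169.73866271972656), 89.96009826660156)
bay 1.9 -8.5 yaw 0.003 z 0.299 t 29.55 w 0.0855 ff 0.0 F [0.6 1.2 0.2]
([0.5311, -0.1712, 0.1479], np.int32(2813), [0.048, 0.048], [192, 137]) [0.04584025 0.06105372]
([0.499, -0.1034, 0.148], np.int32(2782), [0.048, 0.048], [98, 138]) [0.04472208 0.13606038]
([0.4512, -0.2103, 0.1479], np.int32(2211), [0.048, 0.048], [201, 240]) [-0.04307936  0.05857905]
```

View pics/w10.png

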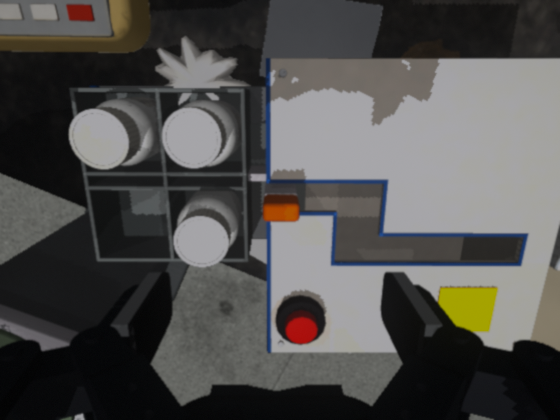

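All three bottles are seated: caps at (103,138), (192,137) and (201,240), tops at 148 mm. The post is at (281,208). I'll grip it again.

>>> play_rows(motion=[[-0.2,0.2,3,0,0,0,1],[-0.2,0.2,6,0,0,0,1],[-0.2,0.2,9,0,0,0,1],[-0.2,0.2,11.5,0,0,0,1],[-0.2,0.2,12.7,0,0,0,1]])

```text
clock: 30.05
position: [0.5187, -0.2549, 0.1701]
tool_rot: [-3.14, 0.0, 0.43]
force: [0.1, -1.1, 1.2]
grip_width: 0.0855
finger_force: 0.0
```

>>> play_rows(motion=[[0,0,0,0,0,0,1],[0,0,0,0,0,0,0],[0,0,0,0,0,0,-0.2],[0,0,0,0,0,0,-0.6],[0,0,0,0,0,0,-0.6]], squeeze=30)

```text
clock: 30.55
position: [0.5189, -0.2559, 0.1718]
tool_rot: [3.141, -0.001, 0.428]
force: [-0.1, -0.2, 0.3]
grip_width: 0.0281
finger_force: 0.0
```

>>> play_rows(motion=[[0,0,0,0,0,0,-0.6],[0,0,0,0,0,0,-0.6],[0,0,0,0,0,0,-0.6],[0,0,0,0,0,0,-0.6],[0,0,0,0,0,0,-0.6]])

```text
clock: 31.05
position: [0.519, -0.256, 0.1719]
tool_rot: [3.141, -0.001, 0.428]
force: [-0.5, 2.2, 8.4]
grip_width: 0.0254
finger_force: 29.8
```

```bash
python3 -c "
from h import *
inbay()"
```

```text
bay -0.3 -11.1 yaw 0.0005 z 0.1719 t 31.05 w 0.0254 ff 29.8 F [-0.5  2.2  8.4]
```

>>> play_rows(motion=[[0,0.4,0,0,0,0,-0.6],[0,1.1,0,0,0,0,-0.6],[0,1.9,0,0,0,0,-0.6],[0,2.7,0,0,0,0,-0.6],[0,3.5,0,0,0,0,-0.6]])

```text
clock: 31.55
position: [0.5336, -0.2878, 0.1718]
tool_rot: [3.142, -0.001, 0.428]
force: [-1.3, 3.2, 8.9]
grip_width: 0.0255
finger_force: 29.9
```

>>> play_rows(motion=[[0,0.8,0,0,0,0,-0.6],[0,1.6,0,0,0,0,-0.6],[0,2.4,0,0,0,0,-0.6],[0,2.8,0,0,0,0,-0.6],[0,2.9,0,0,0,0,-0.6]])

```text
clock: 32.05
position: [0.5455, -0.3145, 0.1719]
tool_rot: [3.141, -0.001, 0.428]
force: [-1.9, 2.3, 9.0]
grip_width: 0.0256
finger_force: 30.5
```

>>> play_rows(motion=[[0,0,0,0,0,0,-0.6],[-0.4,0,0,0,0,0,-0.6],[-1,0,0,0,0,0,-0.6],[-1.7,0,0,0,0,0,-0.6],[-2.4,0,0,0,0,0,-0.6]])

```text
clock: 32.55
position: [0.5239, -0.3242, 0.1719]
tool_rot: [3.141, -0.001, 0.428]
force: [2.8, 0.7, 4.8]
grip_width: 0.0255
finger_force: 30.0
```

```bash
python3 -c "
from h import *
inbay()"
```

```text
bay -24.1 -75.2 yaw 0.0008 z 0.1719 t 32.55 w 0.0255 ff 30.0 F [2.8 0.7 4.8]
```

>>> play_rows(motion=[[-0.7,0,0,0,0,0,-0.6],[-1.4,0,0,0,0,0,-0.6],[-1.9,0,0,0,0,0,-0.6],[-2.1,0,0,0,0,0,-0.6],[-2.1,0,0,0,0,0,-0.6]])

```text
clock: 33.05
position: [0.5043, -0.3332, 0.1719]
tool_rot: [3.141, -0.001, 0.427]
force: [-0.0, 0.1, 6.4]
grip_width: 0.0252
finger_force: 30.2
```

>>> play_rows(motion=[[0,0.4,0,0,0,0,-0.6],[0,1.1,0,0,0,0,-0.6],[0,1.9,0,0,0,0,-0.6],[0,2.7,0,0,0,0,-0.6],[0,3.5,0,0,0,0,-0.6]])

```text
clock: 33.55
position: [0.5191, -0.3648, 0.1719]
tool_rot: [3.141, -0.001, 0.428]
force: [-2.0, 3.5, 8.9]
grip_width: 0.0254
finger_force: 30.5
```

>>> play_rows(motion=[[0,0.9,0,0,0,0,-0.6],[0,1.8,0,0,0,0,-0.6],[0,2.7,0,0,0,0,-0.6],[0,3.6,0,0,0,0,-0.6],[0,4.5,0,0,0,0,-0.6]])

```text
clock: 34.05
position: [0.5378, -0.4058, 0.1719]
tool_rot: [3.141, -0.001, 0.428]
force: [-1.1, 3.7, 8.4]
grip_width: 0.0259
finger_force: 30.4
```

```bash
python3 -c "
from h import *
inbay()"
```

```text
bay -45.3 -155.2 yaw 0.0007 z 0.1719 t 34.05 w 0.0259 ff 30.4 F [-1.1  3.7  8.4]
```

>>> play_rows(motion=[[0,0.9,0,0,0,0,-0.6],[0,1.8,0,0,0,0,-0.6],[0,2.7,0,0,0,0,-0.6],[0,3.4,0,0,0,0,-0.6],[0,3.8,0,0,0,0,-0.6]])

```text
clock: 34.55
position: [0.5534, -0.4406, 0.1719]
tool_rot: [3.141, -0.0, 0.428]
force: [-1.8, 4.2, 9.0]
grip_width: 0.0257
finger_force: 30.5
```

>>> play_rows(motion=[[0,0,0,0,0,0,-0.6],[0,0,0,0,0,0,-0.6],[0,0,0,0,0,0,-0.6],[0,0,0,0,0,0,1],[0,0,0,0,0,0,1]])

```text
clock: 35.05
position: [0.5531, -0.44, 0.1711]
tool_rot: [-3.141, 0.0, 0.428]
force: [-0.8, -0.5, -0.2]
grip_width: 0.0535
finger_force: 0.0
```

>>> play_rows(motion=[[0,0,0,0,0,0,1],[0,0,0,0,0,0,1],[0,0,-2,0,0,0,1],[0,0,-5,0,0,0,1],[0,0,-9,0,0,0,1]])

```text
clock: 35.55
position: [0.5527, -0.4395, 0.2609]
tool_rot: [-3.139, 0.001, 0.428]
force: [0.3, -0.3, -0.4]
grip_width: 0.0856
finger_force: 0.0
```

```bash
python3 - <<'E'
from h import *
inbay();r=snap('wrist','w11');print(orange(*r))
plan([(.47,-.36,.27,.427)])
E
```

```text
bay -45.7 -192.1 yaw 0.0004 z 0.2609 t 35.55 w 0.0856 ff 0.0 F [ 0.3 -0.3 -0.4]
(array([-0.041, -0.18 ]), 644)
at [ 0.554  -0.4416  0.2688  0.4276] rp [ 3.136e+00 -2.400e-03] t 35.6 w 0.0856 F [ 0.7 -0.6  7. ]
[-4.26, -10.91, -0.12] rz 0.001 dist 0.117
```

>>> play_rows(motion=[[-1,-2.5,0,0,0,0,1],[-2,-5,0,0,0,0,0],[-3,-8,0,0,0,0,-1],[-4.3,-10.9,0,0,0,0,-1],[-4.3,-10.9,0,0,0,0,-1]])

```text
clock: 36.1
position: [0.4667, -0.3568, 0.2614]
tool_rot: [-3.14, -0.001, 0.427]
force: [1.2, -1.6, 0.9]
grip_width: 0.0284
finger_force: 0.0
```

>>> play_rows(motion=[[0,0,0,0,0,0,-1],[0,0,0,0,0,0,-1],[0,0,0,0,0,0,-1],[0,0,0,0,0,0,-1],[0,0,0,0,0,0,-1]])

```text
clock: 36.6
position: [0.4689, -0.3591, 0.261]
tool_rot: [3.142, 0.0, 0.428]
force: [-0.2, -0.2, 0.2]
grip_width: -0.0002
finger_force: 0.0
```

```bash
python3 - <<'E'
from h import *
inbay();r=snap('wrist','w12');print(orange(*r));t=snap('top','t12');print(orange(*t))
c,p,d=r
X=cloud(c,d);h=hsv(p).astype(int)
mr=((h[...,0]<5)|(h[...,0]>174))&(h[...,1]>150)&(h[...,2]>90)&(X[...,2]>.175)&(X[...,2]<.19)
b=max(blobs(mr));z=np.median(X[mr][:,2]);print(b,z,plane(c,*b[1],z))
B=plane(c,*b[1],z);plan([(B[0],B[1],.2,.427)])
E
```

```text
bay -88.6 -84.2 yaw 0.0003 z 0.261 t 36.6 w -0.0002 ff 0.0 F [-0.2 -0.2  0.2]
(array([-0.0411, -0.1723]), 960)
(array([-0.0419, -0.1707]), 35)
(np.int32(1138), [194.6, 249.4]) 0.18396792419787372 [ 0.42697769 -0.31711138  0.18396792]
at [ 0.4689 -0.359   0.2611  0.4277] rp [3.1416e+00 3.0000e-04] t 36.7 w 0.0002 F [ 0.3  0.8 -0.3]
[-2.08, -5.55, 6.11] rz 0.001 dist 0.085
```

View pics/w12.png

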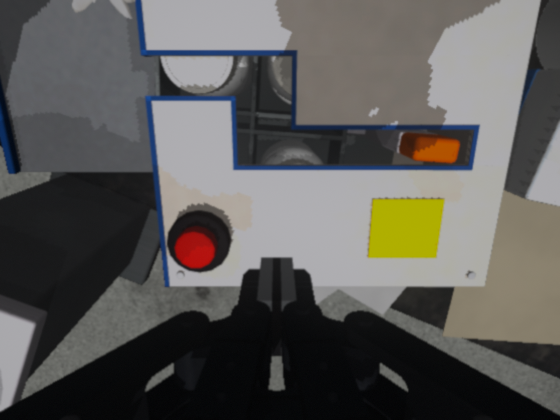

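The post now sits at bay y ≈ -172, at pixel (430,148) and slightly turned. The carrier was knocked after I released it. I'll measure it again and push it home.

```bash
python3 - <<'E'
from h import *
for n in('w12',):
    snap('wrist','w13');c,p,d=load('w13');X=cloud(c,d);h=hsv(p).astype(int);print(orange(c,p,d))
    b=tobay(X);m=(h[...,0]>4)&(h[...,0]<16)&(h[...,1]>140)&(abs(X[...,2]-.202)<.0025)&(b[...,1]<-.1)&(abs(b[...,0])<.1)
    print(X[m][:,2].mean());print(cv2.minAreaRect((b[m]*1000).astype(np.float32)))
inbay()
for o in caps(c,p,d,(.35,.7),(-.5,-.1),.13,.156): print(o,tobay(o[0]))
plan([(*frombay(-.042,-.172),.26,.427)])
E
```

```text
(array([-0.0411, -0.1724]), 958)
0.20172216525542164
((-40.87511444091797, -172.0226287841797), (25.935558319091797, 13.866284370422363), 86.48758697509766)
bay -88.6 -84.0 yaw 0.0004 z 0.2611 t 36.75 w 0.0 ff 0.0 F [-0.7 -0.1  0.2]
([0.538, -0.2685, 0.1477], np.int32(2087), [0.032, 0.045], [197, 58]) [ 0.01179932 -0.03035807]
at [ 0.4688 -0.3589  0.2611  0.4277] rp [-3.1416e+00  2.0000e-04] t 36.75 w 0.0 F [-0.7 -0.1  0.2]
[4.66, 8.8, 0.11] rz 0.001 dist 0.1
```

>>> play_rows(motion=[[1.5,2.9,0,0,0,0,1],[3,5.8,0,0,0,0,1],[4.7,8.8,0,0,0,0,1],[4.7,8.8,0,0,0,0,1],[4.7,8.8,0,0,0,0,1]])

```text
clock: 37.25
position: [0.5478, -0.4198, 0.2605]
tool_rot: [-3.141, 0.001, 0.427]
force: [-1.2, -0.1, 0.3]
grip_width: 0.0726
finger_force: 0.0
```

>>> play_rows(motion=[[0,0,2,0,0,0,1],[0,0,5,0,0,0,1],[0,0,8,0,0,0,1],[0,0,8.9,0,0,0,1],[0,0,8.9,0,0,0,1]])

```text
clock: 37.75
position: [0.5475, -0.4189, 0.1718]
tool_rot: [-3.14, 0.001, 0.428]
force: [0.2, 0.1, 0.6]
grip_width: 0.085
finger_force: 0.0
```

>>> play_rows(motion=[[0,0,0,0,0,0,0],[0,0,0,0,0,0,-0.2],[0,0,0,0,0,0,-0.6],[0,0,0,0,0,0,-0.6],[0,0,0,0,0,0,-0.6]], squeeze=30)

```text
clock: 38.25
position: [0.5485, -0.4197, 0.173]
tool_rot: [3.14, -0.001, 0.428]
force: [0.5, 0.4, 5.9]
grip_width: 0.0259
finger_force: 29.4
```

```bash
python3 -c "
from h import *
inbay()"
```

```text
bay -41.3 -172.3 yaw 0.0004 z 0.173 t 38.25 w 0.0259 ff 29.4 F [0.5 0.4 5.9]
```

>>> play_rows(motion=[[-0.2,0.4,0,0,0,0,-0.6],[-0.4,1,0,0,0,0,-0.6],[-0.4,1.7,0,0,0,0,-0.6],[-0.4,2.2,0,0,0,0,-0.6],[-0.4,2.3,0,0,0,0,-0.6]])

```text
clock: 38.75
position: [0.5543, -0.4425, 0.173]
tool_rot: [3.141, -0.001, 0.428]
force: [-1.7, 2.2, 9.7]
grip_width: 0.026
finger_force: 29.7
```

>>> play_rows(motion=[[0,0,0,0,0,0,-0.6],[0,0,0,0,0,0,-0.6],[0,0,0,0,0,0,-0.6],[0,0,0,0,0,0,-0.6],[0,0,0,0,0,0,0.4]])

```text
clock: 39.25
position: [0.5541, -0.4421, 0.1726]
tool_rot: [3.141, -0.0, 0.428]
force: [-0.1, -0.1, -0.6]
grip_width: 0.039
finger_force: 0.0
```

>>> play_rows(motion=[[0,0,0,0,0,0,1],[0,0,0,0,0,0,1],[0,0,0,0,0,0,1],[0,0,0,0,0,0,1],[0,0,0,0,0,0,1]])

```text
clock: 39.75
position: [0.554, -0.442, 0.1721]
tool_rot: [-3.142, 0.0, 0.428]
force: [-0.2, 0.4, -0.4]
grip_width: 0.0858
finger_force: 0.0
```

>>> play_rows(motion=[[0,0,-2,0,0,0,1],[0,0,-6,0,0,0,1],[0,0,-9,0,0,0,1],[0,0,-9,0,0,0,1],[0,0,-9,0,0,0,1]])

```text
clock: 40.25
position: [0.5541, -0.442, 0.2625]
tool_rot: [3.141, -0.001, 0.428]
force: [-0.0, 0.2, -1.0]
grip_width: 0.0854
finger_force: 0.0
```

```bash
python3 - <<'E'
from h import *
inbay();r=snap('wrist','w14');print(orange(*r));
E
```

```text
bay -45.4 -194.9 yaw 0.0006 z 0.2625 t 40.25 w 0.0854 ff 0.0 F [-0.   0.2 -1. ]
(array([-0.0448, -0.1935]), 699)
```

>>> play_rows(motion=[[-1.3,-3.5,0,0,0,0,0],[-2.6,-7,0,0,0,0,-1],[-4,-10.5,0,0,0,0,-1],[-5.4,-14,0,0,0,0,-1],[-6.4,-16.6,0,0,0,0,-1]])

```text
clock: 40.8
position: [0.425, -0.3157, 0.2611]
tool_rot: [-3.14, 0.001, 0.428]
force: [0.8, -0.3, 0.2]
grip_width: 0.0124
finger_force: 0.0
```

>>> play_rows(motion=[[0,0,1,0,0,0,-1],[0,0,3,0,0,0,-1],[0,0,5,0,0,0,-1],[0,0,5.5,0,0,0,-1],[0,0,5.5,0,0,0,-1]])

```text
clock: 41.3
position: [0.4266, -0.3175, 0.2063]
tool_rot: [-3.14, 0.002, 0.427]
force: [-0.5, -0.9, -0.2]
grip_width: 0.0001
finger_force: 0.0
```

```bash
python3 - <<'E'
from h import *
r=snap('top','t15');print(orange(*r));inbay();plan([(.427,-.317,.184,.427)])
E
```

```text
(array([-0.0452, -0.1892]), 31)
bay -109.8 -29.2 yaw 0.0 z 0.2071 t 41.35 w -0.0 ff 0.0 F [ 0.4  0.7 -0.3]
at [ 0.4268 -0.3178  0.2071  0.4273] rp [-3.1414e+00  9.0000e-04] t 41.35 w -0.0 F [ 0.4  0.7 -0.3]
[0.05, -0.07, 2.31] rz 0.0 dist 0.023
```

>>> play_rows(motion=[[0,0,1,0,0,0,-1],[0,0,2,0,0,0,-1],[0,0,2.4,0,0,0,-1],[0,0,2.7,0,0,0,-1],[0,0,2.85,0,0,0,-1]])

```text
clock: 41.85
position: [0.4269, -0.3173, 0.1785]
tool_rot: [-3.141, -0.0, 0.428]
force: [-0.6, 3.2, 5.2]
grip_width: -0.0002
finger_force: 2.3
```

>>> play_rows(motion=[[0,0,0,0,0,0,-1],[0,0,0.03,0,0,0,-1],[0,0,0.03,0,0,0,-1],[0,0,0.03,0,0,0,-1],[0,0,0.03,0,0,0,-1]])

```text
clock: 42.35
position: [0.4269, -0.3174, 0.1784]
tool_rot: [-3.142, -0.0, 0.428]
force: [-0.9, 4.7, 5.1]
grip_width: 0.0
finger_force: 2.3
```

>>> play_rows(motion=[[0,0,-1,0,0,0,-1],[0,0,-3,0,0,0,-1],[0,0,-6,0,0,0,-1],[0,0,-10,0,0,0,-1],[0,0,-12,0,0,0,-1]])

```text
clock: 42.85
position: [0.4271, -0.3186, 0.3017]
tool_rot: [3.139, -0.001, 0.427]
force: [0.3, -0.7, -0.0]
grip_width: -0.0002
finger_force: 0.0
```

>>> play_rows(motion=[[0,0,0,0,0,0,-1],[0,0,0,0,0,0,-1],[0,0,0,0,0,0,-1],[0,0,0,0,0,0,-1],[0,0,0,0,0,0,-1]])

```text
clock: 43.35
position: [0.4267, -0.3175, 0.2979]
tool_rot: [-3.141, 0.001, 0.427]
force: [0.3, -0.9, -0.1]
grip_width: -0.0002
finger_force: 0.0
```

```bash
python3 - <<'E'
from h import *
r=snap('wrist','w16');print(orange(*r));c,p,d=r
X=cloud(c,d);h=hsv(p).astype(int)
mr=((h[...,0]<5)|(h[...,0]>174))&(h[...,1]>150)&(h[...,2]>90)&(X[...,2]>.17)&(X[...,2]<.19)
print('button z',np.median(X[mr][:,2]));inbay()
E
```

```text
(array([-0.0451, -0.1924]), 802)
button z 0.18393838294522766
bay -109.7 -28.8 yaw 0.0002 z 0.298 t 43.4 w 0.0001 ff 0.0 F [ 0.2 -0.2 -0.2]
```

View pics/w16.png

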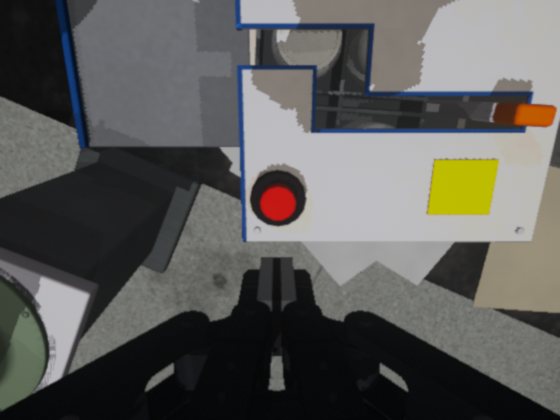

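The post is home at (535,115), bay y about -192, the button at (278,203) is released, and the robot touches nothing. I'm handing in.

```bash
python3 -c "
from workcell import bot
print(bot.job_done())"
```

```text
the job is handed in; nothing more can be done
None
```

The job is handed in but no verdict came back: all three white bottles are seated in wells of their own, the carrier is home (post at bay y about -192 mm; it got knocked out after I first released it, so I pushed it back), and the start button was pressed 5.5 mm and has sprung back.

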